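# Hook up a slate sign and hang it on the display rail

### The arm

A 6-joint arm with a two-finger parallel gripper is mounted at the origin on the work surface. World frame = base frame: x ahead of the robot, y to its left, z up, the work surface at z = 0. Lengths are in mm, angles in rad, forces in N, time in s.
With the tool pointing down it reaches from about 300 to 875 mm from the base axis. Payload 4.2 kg.
Tool frame: the origin (TCP) lies at the very end of the fingers, on their centre line; the grasp point (between the pads) lies 19 mm behind it (bot.pinch_z is the distance from the TCP to the grasp point, in mm); x points along the fingers, y is the direction in which the jaws open and shut, and the axes are right-handed (so a half turn about x gives the same grasp; the last joint's range is limited). The gripper opens to 85 mm and grips with 20 to 120 N. Pads are 22 mm wide; open, the fingers measure 114 mm over their backs; the gripper's body (76 mm by 85 mm) begins 54 mm behind the grasp point. The pads swing forward as they close: fully open they stand 13 mm farther back than shut.
Start: joints at [1.167, 0.32, 1.565, -0, 1.257, -0.02], TCP at [215.31, 533.182, 231.338] pointing down, gripper open.
Joint ranges: [-3.11, 3.11], [-0.84, 2.01], [0.21, 2.61], [-1.34, 4.49], [0.05, 2.63], [-2.56, 2.56]. Speed limits (rad/s): [2.57, 2.57, 3.14, 3.14, 3.14, 3.14].

### API

Orientations are given as a rotation vector (axis times angle).
In Python, from station import bot gives the robot as it stands.
- The arm moves only by the tool move_arm, never from a script. Its argument "targets" is a list of rows, each a list of 3 entries, a list of its own where there are three numbers: the opening, from 0 (shut) to 1 (fully open), then the shift along the tool's x, y, z in cm, then the turn about the tool's x in degrees. In form: [[jaw, [x, y, z], roll], ...]. A call has exactly 5 rows; each row shifts and turns the pose as measured when the row begins, along the tool's axes as they then stand; what a row does not reach is not made up. A row lasts 1/12 s, in which the tool goes at most 41.7 mm and 7.16 degrees, less where a joint would pass 70% of its speed; a pose out of reach is approached as far as the arm can. A call with a gripper value outside its range is refused whole. The fingers move at their own pace and stop on an object; "force" is the grip in N (left out, the last holds). Time passes only in rows, so rows that do not move let the fingers close, or fill a call up. It gives the time, the measured TCP pose, the force and the opening at its end, in the units of the state.
- bot.state(): the state, without advancing time (a new reading comes with each control period).
- bot.grab_frame(name): name is "scene" or "side" or "wrist"; returns a dict with "image" (400x640x3 uint8, red, green, blue), "mtx" (3x3 intrinsics, pixels), "R" (3x3) and "t" (3): a world point X has camera coordinates R X + t. Camera axes: x right, y down, z forward; pixel columns grow to the right and rows downward; lengths in mm; the calibration is good to about 2 mm. The wrist camera is an equidistant fisheye: a pixel r from the principal point sees the ray r / f radians off the axis. A picture is of the moment at which its call begins. There is no depth.
- bot.finish_job(): hands the job in, once; it reports no verdict.
The state is a dict: "clock": time; "q": joint angles; "joint_velocities": joint speeds; "joint_torque": joint torques, N m; "eef_pos": TCP position; "tool_rot": TCP orientation; "ft_force": force on the tool from outside, world axes, zero at the start; "ft_torque": the same for the moment, N m; "gripper_width": finger opening in mm.
Only numpy, scipy, OpenCV 4.12 (cv2) and the standard library are available. Lean on these libraries where they do the work, as an engineer would, in place of code of your own. Each camera call takes 0.05 s, during which the arm holds its last target.

### The job

Take the steel S-hook with the wooden grip off the display rail, bring its lower end up from below through the small hole in the steel hanger tab of the slate sign that juts out over the edge of the wooden crate, and lift the sign off with it; the tab may stand anywhere along the sign's end, so feel for the hole, and do not touch the sign with the fingers or let it fall. Then hang the S-hook back on the rail's bar with the sign dangling from it, let go, and leave the other goods on the counter where they are.

Things in the scene. Friction and masses are not known exactly. Their poses are not given: they have to be found in the camera images.
- rail: Display rail, fixed to the counter: a level round steel bar, 12 mm in diameter, 280 mm long, along the rail's y axis, its axis 255 mm above the counter, on two upright posts (14 mm thick, at y = -135 and +135 mm), each with a foot 150 x 30 x 10 mm along x. Origin on the counter under the middle of the bar; z up.
- hook: S-hook of 6 mm round steel wire with a wooden grip block on top, 60 g, hanging upright on the bar at the start. The S lies in its own x-z plane (z up), origin at its underside: two half circles, wire-centre radius 13 mm (20 mm clear inside), centred at x=0, z=16 (opens up) and x=0, z=94 mm (opens down), joined by a shank: upright at x=+13 from z=94 to 72, slanting to x=-13, z=38, upright below.
- hook_bend (a point): Wire centre at the lowest point of the S-hook's lower bend, where a hung sign rests (hook x=y=0, z=3 mm). Axes as the hook's.
- hook_crook (a point): Centre of the S-hook's upper half circle (hook x=y=0, z=94 mm). Its free end is at x=-13 mm and reaches down to z=88 mm. When hung, the bar's axis lies 4 mm above this point. The shank crosses below, so the hook cannot go straight up: raise it 20 mm, then move it towards its own +x to free it (reverse to hang). Axes as the hook's.
- hook_tip (a point): Rounded end of the S-hook's lower half circle, pointing up: the tip's top (hook x=+13 mm, y=0, z=27 mm), the wire standing straight for 11 mm below it. Axes as the hook's.
- hook_grip (a point): Centre of the wooden grip block (hook x=y=0, z=125 mm), 24 (x) x 14 (y) x 34 (z) mm, from z=108 to 142 mm. Axes as the hook's.
- crate: Upturned slatted wooden crate, fixed to the counter: 153 (x) x 130 (y) x 90 mm high, flat closed top at z=90 mm. Origin under its centre, on the counter.
- tag: Dark slate sign with a chalk frame, 110 (x) x 85 (y) x 8 mm, some 0.23 kg (may vary by a quarter), loose on the crate. Origin at the centre of its underside; z up. Its -x end (sign x=-55 mm) overhangs the crate's -x side by 20 to 30 mm. On that end sits a steel hanger tab with the hole, free below. Pushing up at the hole lifts that end at about 1 N.
- tab_mid (a point): Fixed point of the sign, where the hole's centre would be if the tab stood in the middle (sign x=-67, y=0, z=4 mm). The tab, a steel plate 54 mm wide (y), 4 mm thick (sign z=2 to 6), ends at sign x=-79 mm, 12 mm beyond the hole's centre; round hole 10 mm, along z. The tab slides stiffly along the end (4 N): the hole stands anywhere up to 12 mm to either side of this point; look or feel.
- mug: White mug, 80 mm wide, 85 mm high; a bystander. Origin under its centre.
- candle: Amber glass jar, 60 mm wide, 70 mm high; a bystander. Origin under its centre.
- slate_small: Small slate plate without a hole, 70 x 50 x 6 mm, on the counter; a bystander.
- soap_carton: Cardboard carton, 70 x 45 x 35 mm; a bystander.
- tin: Metal tin, 50 mm wide, 50 mm high; a bystander.
Things that resemble listed ones, but are neither listed nor needed, are in the scene too. Of the things shaped like the hook, the steel one is meant.

How it is judged:
By the outcome, as a careful person would: the job done as asked, in the order asked, and still so for the second after the job is handed in, with the robot touching nothing.
It also fails if it takes over 72 s, if anything falls off the work surface, if the arm or the gripper's body presses on something with over 40 N, if the wrist force passes 120 N, or if a joint passes its speed limit or range.

## Working session

There is one attempt and no reset: what is moved stays moved. The work goes in short steps, Python scripts to look and compute and a tool call to move; the robot and the scene stay as the last step left them, time stands still between calls to the robot, and variables do not carry over. Pictures are saved under pics/ and viewed, and the job is handed in when it is done.

Besides the shell and the picture viewer there is one more tool, called as name(argument=value, ...), one argument or row to a line, values as JSON. move_arm: Moves the arm, as the interface text tells. Its arguments: {"type":"object","properties":{"targets":{"type":"array","items":{"type":"array"}},"force":{"type":"number"}},"required":["targets"]}

```bash
ls; mkdir -p pics; python3 - <<'E'
from station import bot
import cv2
print(bot.state())
for n in ["scene","side","wrist"]:
    f=bot.grab_frame(n)
    cv2.imwrite(f"pics/{n}0.png",f["image"][:,:,::-1])
    print(n,f["mtx"].tolist(),f["R"].tolist(),f["t"].tolist())
E
```

```text
pics
{'clock': 0.0, 'q': array([ 1.16700353e+00,  3.20312308e-01,  1.56567903e+00, -3.27810989e-05,
        1.25740305e+00, -1.99823376e-02]), 'joint_velocities': array([-0.00059903, -0.00131108, -0.00185337, -0.00062439,  0.00293292,
        0.00258697]), 'joint_torque': array([ 7.08744155e-04, -4.15531754e+01, -2.34166235e+01,  1.67901267e-04,
        8.21218360e-03, -5.17393531e-06]), 'eef_pos': array([215.12373674, 532.72649072, 230.4705394 ]), 'tool_rot': array([ 0.29971988,  1.55009221, -0.30251119]), 'ft_force': array([-0.9977684 ,  1.47207199,  0.04121944]), 'ft_torque': array([-0.03685387, -0.02460339,  0.0078807 ]), 'gripper_width': 85.87290769826694}
scene [[455.1240852308413, 0.0, 314.85584540318], [0.0, 455.1240852308413, 202.4048766572761], [0.0, 0.0, 1.0]] [[-0.6431747006384056, 0.76560584800573, 0.01319052531648325], [0.5833669284194901, 0.5010912317511584, -0.6392109231611399], [-0.4959932774595914, -0.40342937791084854, -0.7689183349051826]] [329.41500454981053, -176.558116428808, 1691.746956303553]
side [[402.2491372124776, 0.0, 318.0256054500513], [0.0, 402.2491372124776, 199.845772691035], [0.0, 0.0, 1.0]] [[0.939552912955188, -0.34238283231051797, 0.0037841639035282215], [-0.21761286343492098, -0.6056240151321395, -0.7654176598190566], [0.26435764680650997, 0.7183269091675836, -0.6435227161030685]] [-480.67235006145785, 249.54498688153032, 993.4918587290118]
wrist [[309.70691628693146, 0.0, 321.05646904563025], [0.0, 309.70691628693146, 194.08307655171959], [0.0, 0.0, 1.0]] [[0.37379409932159735, 0.9275099981207673, -0.0017817683271009923], [0.8843983301468097, -0.35583955231247, 0.3020228578164192], [0.27949519664189537, -0.11447015504521976, -0.9532990184921166]] [-574.0659706134661, -40.621810885246695, 379.5883684624759]
```

View pics/scene0.png

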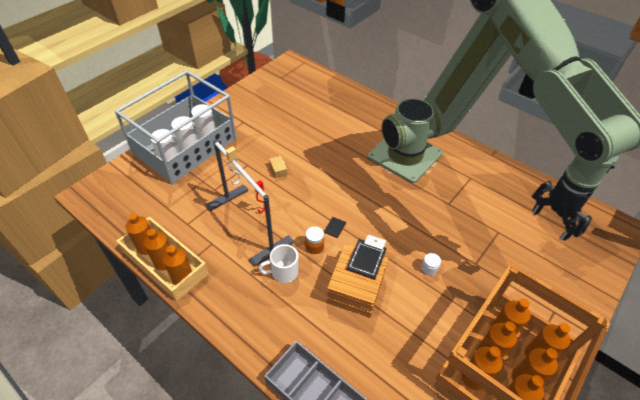

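View pics/side0.png

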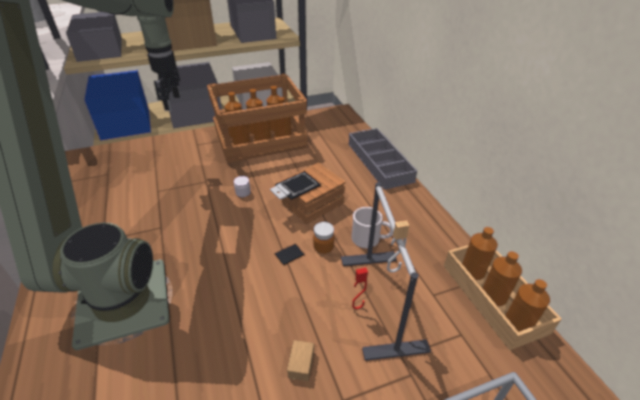

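View pics/wrist0.png

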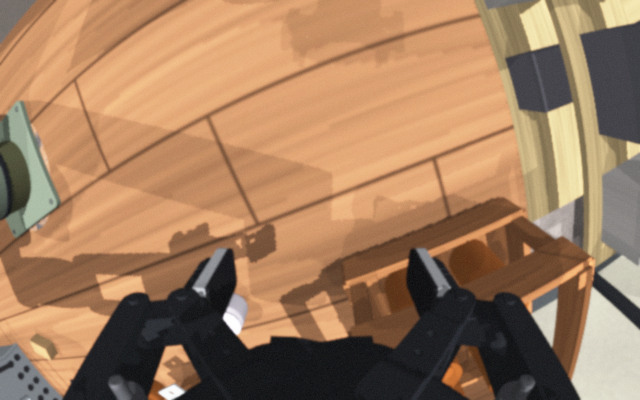

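```bash
python3 - <<'E'
import cv2
s=cv2.imread("pics/scene0.png"); d=cv2.imread("pics/side0.png")
cv2.imwrite("pics/c1.png",cv2.resize(s[130:280,195:305],None,fx=5,fy=4*1.0 if 0 else 4,interpolation=cv2.INTER_CUBIC) if 0 else cv2.resize(s[135:275,195:325],None,fx=4.2,fy=4.2,interpolation=cv2.INTER_CUBIC))
cv2.imwrite("pics/c2.png",cv2.resize(s[220:320,310:450],None,fx=5.5,fy=5.5,interpolation=cv2.INTER_CUBIC))
cv2.imwrite("pics/c3.png",cv2.resize(d[180:370,330:450],None,fx=3.1,fy=3.1,interpolation=cv2.INTER_CUBIC))
cv2.imwrite("pics/c4.png",cv2.resize(d[150:280,230:370],None,fx=4.5,fy=4.5,interpolation=cv2.INTER_CUBIC))
E
```

```text
(no output)
```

View pics/c1.png

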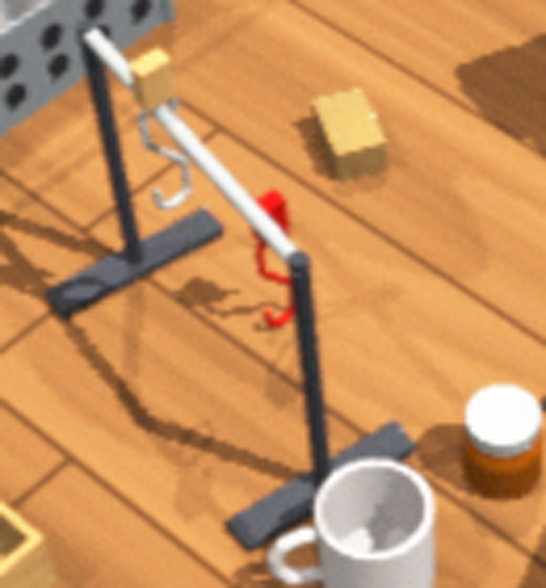

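View pics/c2.png

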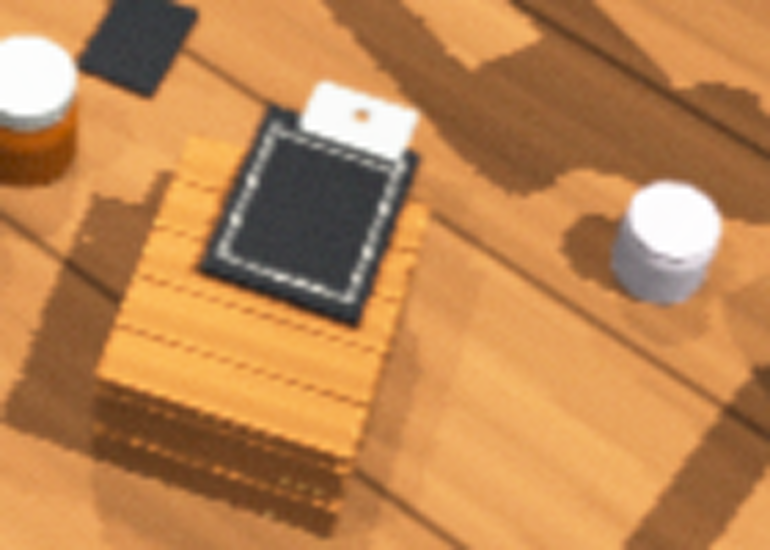

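View pics/c3.png

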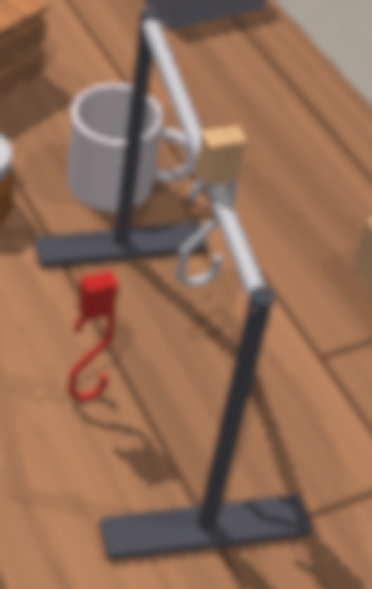

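View pics/c4.png

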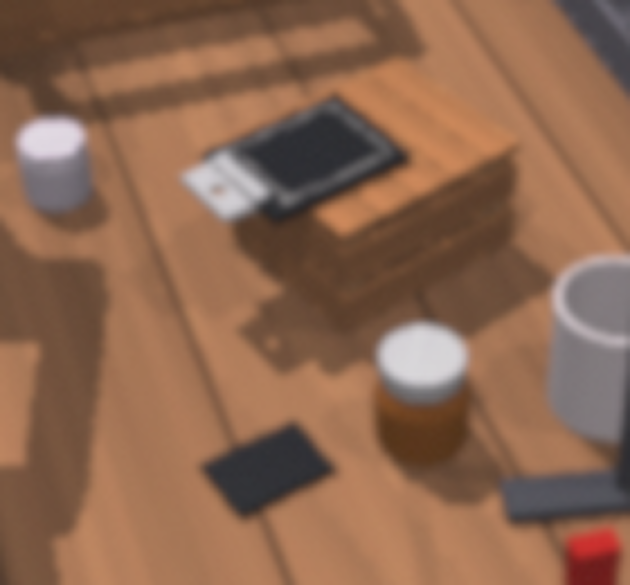

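```bash
cat > h.py <<'E'
import numpy as np, cv2, json
from scipy.optimize import least_squares
from scipy.spatial.transform import Rotation as Rn
CAM={}
CAM["scene"]=dict(K=np.array([[455.1240852308413,0,314.85584540318],[0,455.1240852308413,202.4048766572761],[0,0,1]]),R=np.array([[-0.6431747006384056,0.76560584800573,0.01319052531648325],[0.5833669284194901,0.5010912317511584,-0.6392109231611399],[-0.4959932774595914,-0.40342937791084854,-0.7689183349051826]]),t=np.array([329.41500454981053,-176.558116428808,1691.746956303553]))
CAM["side"]=dict(K=np.array([[402.2491372124776,0,318.0256054500513],[0,402.2491372124776,199.845772691035],[0,0,1]]),R=np.array([[0.939552912955188,-0.34238283231051797,0.0037841639035282215],[-0.21761286343492098,-0.6056240151321395,-0.7654176598190566],[0.26435764680650997,0.7183269091675836,-0.6435227161030685]]),t=np.array([-480.67235006145785,249.54498688153032,993.4918587290118]))
def proj(c,X):
    C=CAM[c] if isinstance(c,str) else c
    p=C["R"]@np.asarray(X,float)+C["t"]; p=C["K"]@p; return p[:2]/p[2]
def tri(obs):
    f=lambda X: np.concatenate([proj(c,X)-uv for c,uv in obs])
    r=least_squares(f,[500,0,100]); return r.x,np.sqrt(np.mean(r.fun**2))
def onz(c,uv,z):
    C=CAM[c]; d=C["R"].T@np.linalg.inv(C["K"])@[uv[0],uv[1],1]; o=-C["R"].T@C["t"]
    return o+d*(z-o[2])/d[2]
c1=lambda x,y:(195+x/4.2,135+y/4.2)
c2=lambda x,y:(310+x/5.5,220+y/5.5)
c3=lambda x,y:(330+x/3.1,180+y/3.1)
c4=lambda x,y:(230+x/4.5,150+y/4.5)
E
python3 - <<'E'
from h import *
T=lambda n,a,b: print(n,*[np.round(v,1) for v in tri([("scene",a),("side",b)])])
T("bar lo",c1(92,36),c3(262,293)); T("bar hi",c1(298,258),c3(150,20))
T("grip",c1(153,82),c3(222,155)); T("bend",c1(170,204),c3(200,285))
T("red grip",c1(270,212),c3(98,296)); T("red bend",c1(275,325),c3(88,398))
T("hole",c2(362,115),c4(217,190))
T("tab r",c2(420,108),c4(183,180)); T("tab l",c2(318,82),c4(235,218))
print("foot lo ends", [np.round(onz("scene",c1(*p),10),1) for p in [(55,298),(212,222)]])
print("foot hi ends", [np.round(onz("scene",c1(*p),10),1) for p in [(238,530),(405,437)]])
print("foot lo side", [np.round(onz("side",c3(*p),10),1) for p in [(105,535),(305,510)]])
print("foot hi side", [np.round(onz("side",c3(*p),10),1) for p in [(37,250),(206,235)]])
print("sign scene z98",[np.round(onz("scene",c2(*p),98),1) for p in [(270,105),(420,155),(357,325),(203,268)]])
print("sign side",[np.round(onz("side",c4(*p),98),1) for p in [(275,218),(205,155),(335,97),(410,158)]])
print("crate scene z90",[np.round(onz("scene",c2(*p),90),1) for p in [(190,137),(430,207),(350,475),(97,375)]])
print("crate side",[np.round(onz("side",c4(*p),90),1) for p in [(340,235),(515,148),(395,65)]])
E
```

```text
bar lo [ 573.3 -339.4  252.8] 1.1
bar hi [627.2 -83.  254.9] 0.8
grip [ 592.3 -250.2  278.6] 0.9
bend [ 592.9 -253.3  154.9] 0.6
red grip [ 534.3 -215.1  123.7] 0.8
red bend [ 538.6 -214.3   -4.7] 0.0
hole [448.1 174.1  91.4] 0.6
tab r [427.7 194.1  91.8] 1.4
tab l [449.2 143.2  92.7] 1.2
foot lo ends [array([ 639.5, -356. ,   10. ]), array([ 502.5, -319.7,   10. ])]
foot hi ends [array([698.2, -93.3,  10. ]), array([559.5, -56.5,  10. ])]
foot lo side [array([ 497.6, -331.4,   10. ]), array([ 640.9, -362.9,   10. ])]
foot hi side [array([554.5, -70.2,  10. ]), array([ 701.1, -104.6,   10. ])]
sign scene z98 [array([476.1, 136.3,  98. ]), array([450.8, 214.8,  98. ]), array([555.2, 248.3,  98. ]), array([578.7, 170.2,  98. ])]
sign side [array([474.9, 124.1,  98. ]), array([450.5, 201.8,  98. ]), array([551.9, 234.4,  98. ]), array([576.7, 153.1,  98. ])]
crate scene z90 [array([515.2, 113.6,  90. ]), array([469. , 234.8,  90. ]), array([620.1, 291.1,  90. ]), array([656.9, 165.1,  90. ])]
crate side [array([511.2, 103.5,  90. ]), array([650.5, 149.1,  90. ]), array([607.7, 267.1,  90. ])]
```

```bash
cat >> h.py <<'E'
def tool(): 
    from station import bot
    s=bot.state(); return s, Rn.from_rotvec(s["tool_rot"]).as_matrix(), np.array(s["eef_pos"])
def rel(target,yaw=None):
    "shift in tool axes (cm) to reach world target, from now"
    s,M,p=tool(); return np.round(M.T@(np.asarray(target)-p)/10,2)
def grab(n,fn=None):
    from station import bot
    f=bot.grab_frame(n)
    if fn: cv2.imwrite(fn,f["image"][:,:,::-1])
    np.savez("/tmp/"+n+".npz",**{k:np.array(v) for k,v in f.items()})
    return f
def wproj(f,X):
    p=f["R"]@np.asarray(X,float)+f["t"]; th=np.arctan2(np.hypot(p[0],p[1]),p[2]); a=np.arctan2(p[1],p[0]); fl=f["mtx"][0][0]
    return np.array([f["mtx"][0][2]+fl*th*np.cos(a), f["mtx"][1][2]+fl*th*np.sin(a)])
def wray(f,uv):
    fl=f["mtx"][0][0]; d=np.array([uv[0]-f["mtx"][0][2],uv[1]-f["mtx"][1][2]])/fl; th=np.hypot(*d); 
    v=np.array([d[0]/th*np.sin(th),d[1]/th*np.sin(th),np.cos(th)]); R=np.array(f["R"]); return -R.T@np.array(f["t"]), R.T@v
def wonz(f,uv,z):
    o,v=wray(f,uv); return o+v*(z-o[2])/v[2]
E
python3 - <<'E'
from h import *
s,M,p=tool(); print(M.round(3).tolist(),p)
f=grab("wrist"); R=np.array(f["R"]); o=-R.T@f["t"]
print("cam in tool",M.T@(o-p),"axes in tool",(M.T@R.T).round(3).tolist())
print(rel([350,250,330]), np.degrees(np.arctan2(M[1,1],M[0,1])))
E
```

```text
[[-0.001, 0.374, 0.927], [-0.001, 0.927, -0.374], [-1.0, -0.001, -0.0]] [215.16960256 532.85469267 230.68383515]
cam in tool [-1.42532876e+02 -1.29575815e-01 -7.63178785e+01] axes in tool [[0.0, -0.302, 0.953], [1.0, 0.001, 0.0], [-0.001, 0.953, 0.302]]
[ -9.9  -21.2   23.09] 68.01164994576352
```

```bash
cat >> h.py <<'E'
def plan(target,yaw_deg=None,n=5,jaw=1,pos=None,yaw=None):
    "rows of equal world shifts; prints rows with tool-axes shift in cm, roll deg"
    s,M,p=tool(); y0=np.degrees(np.arctan2(M[1,1],M[0,1]))
    d=(np.asarray(target,float)-p)/n; dy=0 if yaw_deg is None else (yaw_deg-y0+180)%360-180
    rows=[]; r=-dy/n
    for i in range(n):
        A=M@Rn.from_euler("x",np.radians(r*i)).as_matrix()
        v=A.T@d/10; rows.append([jaw,[round(float(a),2) for a in v],round(float(r),1)])
    print("pos",p.round(1),"yaw",round(y0,1),"step",np.linalg.norm(d).round(1))
    for i in range(0,n,5): print(rows[i:i+5])
E
python3 -c "
from h import *
plan([445,165,220],-72+0,20)"
```

```text
pos [215.2 532.9 230.8] yaw 68.0 step 21.7
[[1, [0.06, -1.28, 1.75], 7.0], [1, [0.06, -1.05, 1.9], 7.0], [1, [0.06, -0.81, 2.01], 7.0], [1, [0.06, -0.56, 2.09], 7.0], [1, [0.06, -0.3, 2.15], 7.0]]
[[1, [0.06, -0.04, 2.17], 7.0], [1, [0.06, 0.23, 2.16], 7.0], [1, [0.06, 0.49, 2.11], 7.0], [1, [0.06, 0.74, 2.04], 7.0], [1, [0.06, 0.98, 1.93], 7.0]]
[[1, [0.06, 1.21, 1.8], 7.0], [1, [0.06, 1.42, 1.64], 7.0], [1, [0.06, 1.61, 1.45], 7.0], [1, [0.06, 1.78, 1.24], 7.0], [1, [0.06, 1.91, 1.02], 7.0]]
[[1, [0.06, 2.02, 0.78], 7.0], [1, [0.06, 2.1, 0.53], 7.0], [1, [0.06, 2.15, 0.26], 7.0], [1, [0.06, 2.17, 0.0], 7.0], [1, [0.06, 2.15, -0.26], 7.0]]
```

move_arm(
  targets=[
    [1,[0,-1.3,1.8],7],
    [1,[0,-1.1,1.9],7],
    [1,[0,-0.8,2.0],7],
    [1,[0,-0.6,2.1],7],
    [1,[0,-0.3,2.2],7],
  ],
)

```text
clock: 0.62
eef_pos: [271.7, 439.1, 228.7]
tool_rot: [0.784, 1.426, -0.788]
ft_force: [-0.2, -0.3, 0.7]
gripper_width: 85.1
```

move_arm(
  targets=[
    [1,[0,0,2.2],7],
    [1,[0,0.2,2.2],7],
    [1,[0,0.5,2.1],7],
    [1,[0,0.7,2.0],7],
    [1,[0,1.0,1.9],7],
  ],
)

```text
clock: 1.03
eef_pos: [329.1, 340.7, 227.9]
tool_rot: [1.252, 1.179, -1.259]
ft_force: [0.7, -0.7, -0.6]
gripper_width: 85.6
```

```bash
python3 -c "
from h import *
print(tool()[0]['q'])
plan([445,165,220],-72+0,10)"
```

```text
[7.78265609e-01 1.64624132e-01 1.78562140e+00 2.91494159e-04
 1.19568464e+00 8.40980917e-01]
pos [329.1 340.7 227.9] yaw -3.6 step 21.1
[[1, [0.08, 1.27, 1.68], 6.8], [1, [0.08, 1.46, 1.52], 6.8], [1, [0.08, 1.63, 1.33], 6.8], [1, [0.08, 1.78, 1.13], 6.8], [1, [0.08, 1.9, 0.91], 6.8]]
[[1, [0.08, 1.99, 0.68], 6.8], [1, [0.08, 2.06, 0.44], 6.8], [1, [0.08, 2.1, 0.19], 6.8], [1, [0.08, 2.1, -0.06], 6.8], [1, [0.08, 2.08, -0.31], 6.8]]
```

Tracking is good; continue.

move_arm(
  targets=[
    [1,[0.1,1.3,1.7],6.8],
    [1,[0.1,1.5,1.5],6.8],
    [1,[0.1,1.6,1.3],6.8],
    [1,[0.1,1.8,1.1],6.8],
    [1,[0.1,1.9,0.9],6.8],
  ],
)

```text
clock: 1.45
eef_pos: [388.8, 247.5, 222.7]
tool_rot: [1.69, 0.801, -1.698]
ft_force: [0.2, -0.7, 0.3]
gripper_width: 85.2
```

move_arm(
  targets=[
    [1,[0.1,2.0,0.7],6.8],
    [1,[0.1,2.1,0.4],6.8],
    [1,[0.1,2.1,0.2],6.8],
    [1,[0.1,2.1,-0.1],6.8],
    [1,[0.1,2.1,-0.3],6.8],
  ],
)

```text
clock: 1.87
eef_pos: [445.8, 152.0, 217.2]
tool_rot: [2.077, 0.269, -2.086]
ft_force: [-0.1, 0.3, 0.8]
gripper_width: 85.3
```

```bash
python3 -c "
from h import *
print(tool()[2], tool()[0]['joint_velocities'].round(3))
f=grab('wrist','pics/w1.png'); print(tool()[2])
for X in ([448,174,94],[450,214,98],[476,136,98]): print(wproj(f,X))"
```

```text
[445.75445225 151.95863652 217.16882949] [-0.558  0.08  -0.067 -0.001 -0.013  0.932]
[447.43289871 149.19800285 216.93566063]
[296.56624875 178.32617805]
[252.82870562 166.30096773]
[346.78752923 160.18667222]
```

View pics/w1.png

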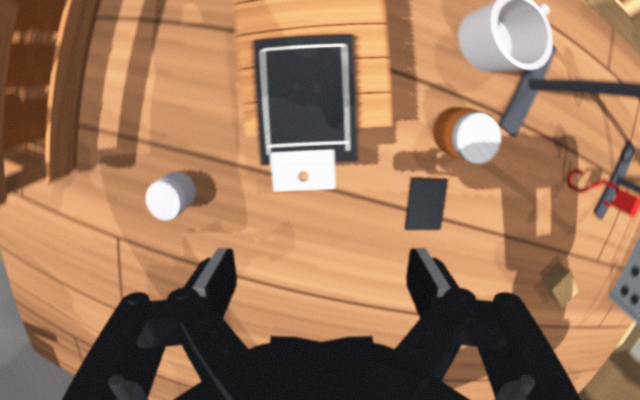

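move_arm(
  targets=[
    [1,[2,0,-2],0],
    [1,[0,0,0],0],
    [1,[0,0,0],0],
    [1,[0,0,0],0],
    [1,[0,0,0],0],
  ],
)

```text
clock: 2.33
eef_pos: [467.3, 152.2, 196.4]
tool_rot: [2.08, 0.257, -2.09]
ft_force: [-0.9, 0.3, 0.4]
gripper_width: 85.2
```

```bash
python3 -c "
from h import *
print(tool()[2], tool()[0]['joint_velocities'].round(3))
f=grab('wrist','pics/w2.png')
im=cv2.imread('pics/w2.png'); cv2.imwrite('pics/w2c.png',cv2.resize(im[10:210,220:420],None,fx=3,fy=3,interpolation=cv2.INTER_CUBIC))"
```

```text
[467.27101299 152.24328135 196.44905328] [ 0.006 -0.007  0.002  0.002  0.007 -0.003]
```

View pics/w2c.png

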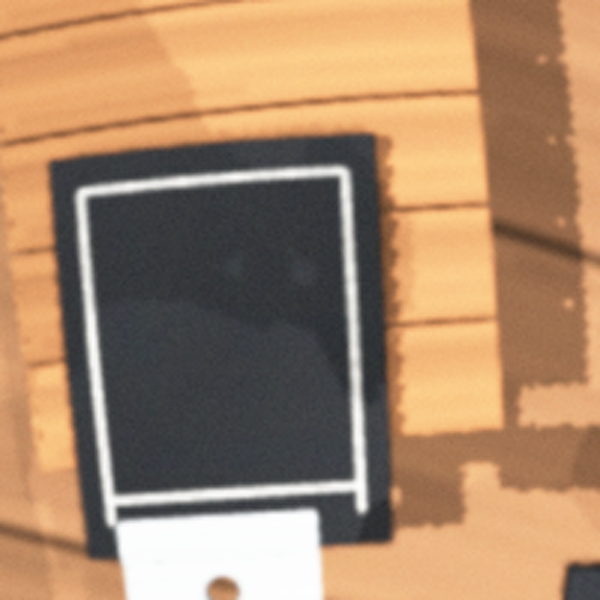

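```bash
python3 -c "
from h import *
im=cv2.imread('pics/w2.png'); cv2.imwrite('pics/w2d.png',cv2.resize(im[170:240,230:370],None,fx=5,fy=5,interpolation=cv2.INTER_CUBIC))"
```

```text
(no output)
```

View pics/w2d.png

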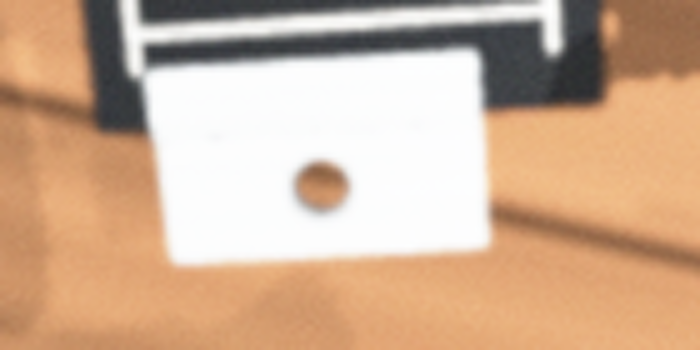

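```bash
python3 - <<'E'
from h import *
f=dict(np.load('/tmp/wrist.npz'))
a=lambda x,y:(220+x/3,10+y/3); b=lambda x,y:(230+x/5,170+y/5)
pts={'far L':(a(52,160),98),'far R':(a(377,133),98),'nearR':(b(600,102),98),'nearL':(b(97,130),98)}
P={k:wonz(f,*v) for k,v in pts.items()}
for k in P: print(k,P[k].round(1))
F=(P['far L']+P['far R'])/2; N=(P['nearR']+P['nearL'])/2
print('len',np.linalg.norm(F-N),'w',np.linalg.norm(P['nearR']-P['nearL']),np.linalg.norm(P['far R']-P['far L']))
x=(F-N)/np.linalg.norm(F-N); yaw=np.degrees(np.arctan2(x[1],x[0])); w=P['nearL']-P['nearR']; print('yaw',yaw,np.degrees(np.arctan2(w[1],w[0]))-90)
c=(F+N)/2; y=np.array([-x[1],x[0],0]); print('centre',c, 'tabmid',c-67*x)
for n,uv,z in [('hole',b(321,186),96),('holez92',b(321,188),94),('tab L',b(175,264),96),('tab R',b(490,245),96),('tabtopL',b(147,72),98),('tabtopR',b(478,50),98),('crate corner',a(503,425),90),('crate cornerL',a(42,470),90)]:
    X=wonz(f,uv,z); print(n,X.round(1),'sign xy',((X-c)@x).round(1),((X-c)@y).round(1))
E
```

```text
far L [555.8 240.7  98. ]
far R [581.4 160.9  98. ]
nearR [477.6 129.1  98. ]
nearL [452.3 208.6  98. ]
len 108.49190377687505 w 83.39908225695612 83.76475653766015
yaw 17.127709786549065 17.661348797043118
centre [516.75218523 184.85247987  98.        ] tabmid [452.72358852 165.12080982  98.        ]
hole [451.3 170.   96. ] sign xy -66.9 5.1
holez92 [450.2 169.9  94. ] sign xy -68.0 5.3
tab L [430.9 191.3  96. ] sign xy -80.1 31.5
tab R [448.  139.8  96. ] sign xy -79.0 -22.8
tabtopL [464.2 202.2  98. ] sign xy -45.1 32.1
tabtopR [481.1 150.7  98. ] sign xy -44.1 -22.2
crate corner [515.4 106.4  90. ] sign xy -24.3 -74.6
crate cornerL [471.5 227.7  90. ] sign xy -30.6 54.3
```

```bash
python3 -c "
from h import *
plan([592,-250,345],-102,15)"
```

```text
pos [467.2 152.3 196.6] yaw -75.6 step 29.8
[[1, [-0.98, 2.81, -0.13], 1.8], [1, [-0.98, 2.8, -0.22], 1.8], [1, [-0.98, 2.8, -0.31], 1.8], [1, [-0.98, 2.79, -0.39], 1.8], [1, [-0.98, 2.77, -0.48], 1.8]]
[[1, [-0.98, 2.76, -0.56], 1.8], [1, [-0.98, 2.74, -0.65], 1.8], [1, [-0.98, 2.72, -0.73], 1.8], [1, [-0.98, 2.69, -0.81], 1.8], [1, [-0.98, 2.67, -0.9], 1.8]]
[[1, [-0.98, 2.64, -0.98], 1.8], [1, [-0.98, 2.61, -1.06], 1.8], [1, [-0.98, 2.57, -1.14], 1.8], [1, [-0.98, 2.54, -1.22], 1.8], [1, [-0.98, 2.5, -1.29], 1.8]]
```

move_arm(
  targets=[
    [1,[-3,1.8,-0.1],1.8],
    [1,[-3,2.2,-0.2],1.8],
    [1,[-3,2.6,-0.3],1.8],
    [1,[-3,2.8,-0.4],1.8],
    [1,[-2.5,3.0,-0.5],1.8],
  ],
)

```text
clock: 2.8
eef_pos: [499.2, 35.6, 343.8]
tool_rot: [2.147, 0.103, -2.185]
ft_force: [0.0, 0.2, 0.7]
gripper_width: 85.4
```

move_arm(
  targets=[
    [1,[0,3.5,-0.6],1.8],
    [1,[0,3.5,-0.7],1.8],
    [1,[0,3.5,-0.8],1.8],
    [1,[0,3.5,-0.9],1.8],
    [1,[0,3.2,-1.0],1.8],
  ],
)

```text
clock: 3.22
eef_pos: [547.9, -139.5, 358.1]
tool_rot: [-2.204, 0.07, 2.189]
ft_force: [0.7, 0.3, -0.3]
gripper_width: 85.2
```

```bash
python3 -c "
from h import *
plan([592,-250,345],-102,5)"
```

```text
pos [ 547.9 -139.5  358.1] yaw -93.2 step 23.9
[[1, [0.29, 2.16, -1.0], 1.8], [1, [0.29, 2.12, -1.07], 1.8], [1, [0.29, 2.09, -1.13], 1.8], [1, [0.29, 2.05, -1.2], 1.8], [1, [0.29, 2.02, -1.26], 1.8]]
```

move_arm(
  targets=[
    [1,[0.4,2.5,-1.3],2.2],
    [1,[0.4,2.5,-1.4],2.2],
    [1,[0.4,2.4,-1.5],2.2],
    [1,[0.3,1.5,-1.0],1.0],
    [1,[0,0,0],0],
  ],
)

```text
clock: 3.63
eef_pos: [590.6, -243.0, 346.6]
tool_rot: [-2.134, 0.224, 2.108]
ft_force: [-0.1, 0.6, -0.3]
gripper_width: 85.3
```

move_arm(
  targets=[
    [1,[0,0,0],0],
    [1,[0,0,0],0],
    [1,[0,0,0],0],
    [1,[0,0,0],0],
    [1,[0,0,0],0],
  ],
)

```text
clock: 4.05
eef_pos: [589.4, -239.0, 348.6]
tool_rot: [-2.137, 0.218, 2.109]
ft_force: [0.0, -0.0, -0.2]
gripper_width: 85.5
```

```bash
python3 -c "
from h import *
print(tool()[2], tool()[0]['joint_velocities'].round(3))
f=grab('wrist','pics/w3.png')
im=cv2.imread('pics/w3.png'); cv2.imwrite('pics/w3c.png',cv2.resize(im[140:340,220:420],None,fx=3,fy=3,interpolation=cv2.INTER_CUBIC))"
```

```text
[ 589.35762833 -238.9994761   348.64143011] [ 0.015 -0.018  0.007  0.001  0.001  0.001]
```

View pics/w3.png

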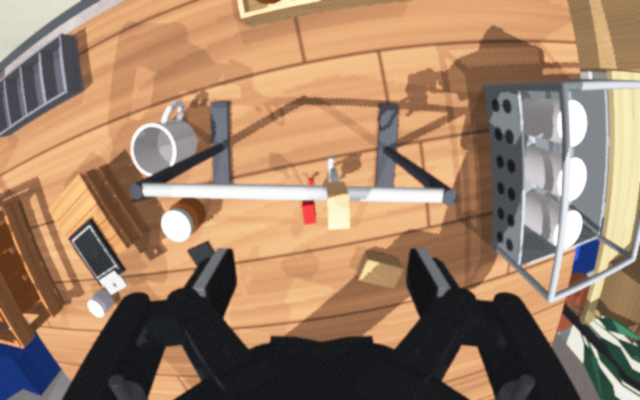

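View pics/w3c.png

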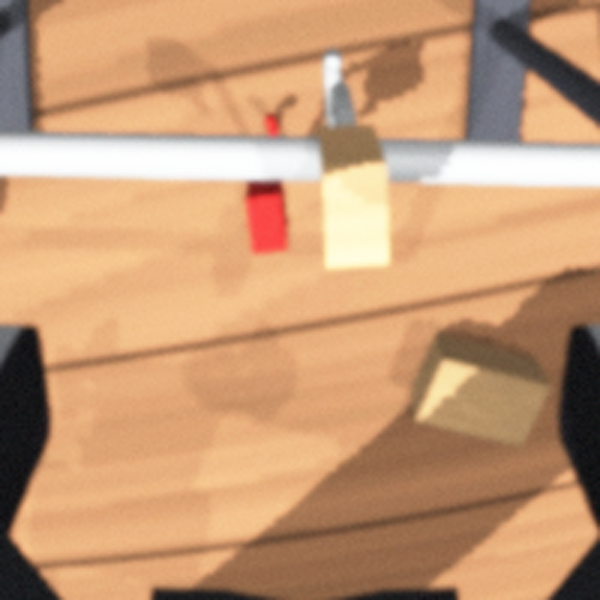

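```bash
python3 - <<'E'
from h import *
f=dict(np.load('/tmp/wrist.npz'))
a=lambda x,y:(220+x/3,140+y/3)
C=[wonz(f,a(*p),299) for p in [(322,160),(386,160),(390,265),(325,268)]]
for c in C: print(c.round(1))
c=sum(C)/4; print('grip centre',c)
v=(C[0]+C[1]-C[2]-C[3])/2; print('x dir',np.degrees(np.arctan2(v[1],v[0])),np.linalg.norm(v)); w=(C[0]+C[3]-C[1]-C[2])/2; print('y',np.degrees(np.arctan2(w[1],w[0])),np.linalg.norm(w))
# bar ends centre
L=wonz(f,(145,190),255); R=wonz(f,(445,196.5),255)
print('bar',L.round(1),R.round(1),np.linalg.norm(L-R),np.degrees(np.arctan2(*(L-R)[[1,0]])))
u=(L-R)/np.linalg.norm(L-R); print('grip rel bar', (c-R)@u, np.cross(u,c-R)[2])
X=wonz(f,a(290,158),255); print(X)
s,M,p=tool(); print(np.degrees(np.arctan2(M[1,1],M[0,1])))
E
```

```text
[ 606.6 -247.3  299. ]
[ 603.8 -261.   299. ]
[ 579.1 -257.8  299. ]
[ 581.4 -243.2  299. ]
grip centre [ 592.72013409 -252.35748536  299.        ]
x dir -8.34367314059132 25.217781058142673
y 80.01092201162677 14.357250581861312
bar [628.2 -87.9 255. ] [ 570.9 -344.   255. ] 262.4613165387822 77.3985747628643
grip rel bar 94.23178588303904 -1.2846526839987256
[ 595.54534425 -237.7732541   255.        ]
-101.20207978104919
```

```bash
python3 -c "
from h import *
plan([592.5,-252.3,310],-100,2);plan([592.5,-252.3,269.5],-100,4)"
```

```text
pos [ 589.4 -238.9  348.8] yaw -101.2 step 20.6
[[1, [1.95, 0.61, -0.26], -0.6], [1, [1.95, 0.61, -0.25], -0.6]]
pos [ 589.4 -238.9  348.8] yaw -101.2 step 20.1
[[1, [1.99, 0.3, -0.11], -0.3], [1, [1.99, 0.3, -0.11], -0.3], [1, [1.99, 0.3, -0.11], -0.3], [1, [1.99, 0.3, -0.11], -0.3]]
```

move_arm(
  targets=[
    [0.6,[1.5,0.6,-0.2],-0.6],
    [0.6,[1.5,0.6,-0.3],-0.6],
    [0.6,[1.5,0,0],0],
    [0.6,[0,0,0],0],
    [0.6,[0,0,0],0],
  ],
)

```text
clock: 4.52
eef_pos: [593.1, -249.6, 306.4]
tool_rot: [-2.158, 0.193, 2.117]
ft_force: [0.3, -0.5, 0.7]
gripper_width: 51.3
```

```bash
python3 -c "
from h import *
f=grab('wrist','pics/w4.png')
im=cv2.imread('pics/w4.png'); cv2.imwrite('pics/w4c.png',cv2.resize(im[140:340,220:420],None,fx=3,fy=3,interpolation=cv2.INTER_CUBIC))
plan([592.5,-252.3,269.5],-100,3)"
```

```text
pos [ 593.  -249.5  306.3] yaw -99.7 step 12.3
[[1, [1.23, 0.08, 0.03], 0.1], [1, [1.23, 0.08, 0.03], 0.1], [1, [1.23, 0.08, 0.03], 0.1]]
```

View pics/w4c.png

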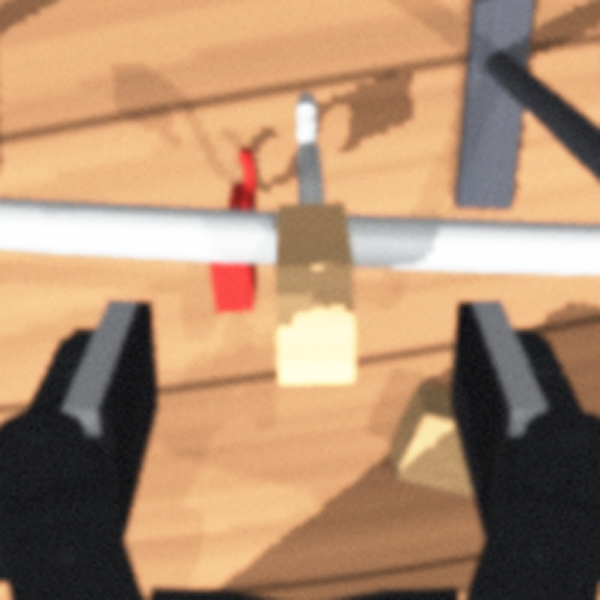

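move_arm(
  targets=[
    [0.6,[1.3,0.15,0],0],
    [0.6,[1.3,0.15,0],0],
    [0.6,[1.0,0,0],0],
    [0.6,[0,0,0],0],
    [0.6,[0,0,0],0],
  ],
)

```text
clock: 4.98
eef_pos: [595.3, -252.4, 275.1]
tool_rot: [-2.17, 0.194, 2.11]
ft_force: [0.1, 0.5, 0.9]
gripper_width: 51.4
```

```bash
python3 -c "
from h import *
f=grab('wrist','pics/w5.png')
im=cv2.imread('pics/w5.png'); cv2.imwrite('pics/w5c.png',cv2.resize(im[140:340,220:420],None,fx=3,fy=3,interpolation=cv2.INTER_CUBIC))
plan([592.5,-252.3,269.5],-100,1)"
```

```text
pos [ 595.3 -252.4  275.1] yaw -99.6 step 6.2
[[1, [0.55, 0.03, 0.29], 0.4]]
```

View pics/w5c.png

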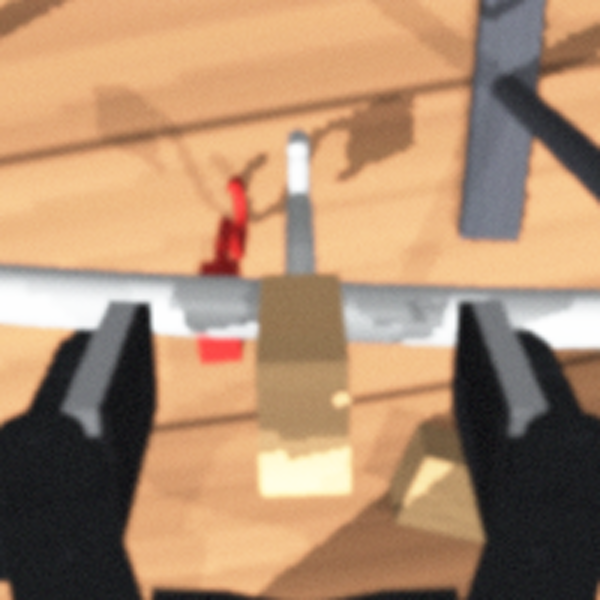

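```bash
python3 -c "
from h import *
s,M,p=tool(); print(M.round(4), s['q'].round(3))
print(np.degrees(M[:2,0]))"
```

```text
[[ 0.0267 -0.1668 -0.9856]
 [-0.0156 -0.9859  0.1664]
 [-0.9995  0.0109 -0.0289]] [-0.417  0.398  1.336 -0.003  1.377  1.322]
[ 1.5295862  -0.89219106]
```

move_arm(
  targets=[
    [0.6,[0.5,0,0.2],0],
    [0.4,[0,0,0],0],
    [0.2,[0,0,0],0],
    [0,[0,0,0],0],
    [0,[0,0,0],0],
  ],
  force=50,
)

```text
clock: 5.45
eef_pos: [594.2, -252.2, 272.4]
tool_rot: [-2.175, 0.195, 2.106]
ft_force: [0.2, 1.0, -0.8]
gripper_width: 13.4
```

```bash
python3 -c "
from h import *
f=grab('wrist','pics/w6.png')
im=cv2.imread('pics/w6.png'); cv2.imwrite('pics/w6c.png',cv2.resize(im[140:340,220:420],None,fx=3,fy=3,interpolation=cv2.INTER_CUBIC))
s,M,p=tool(); print(np.degrees(M[:2,0]),s['gripper_width'],p)"
```

```text
[ 1.75785711 -0.99204589] 13.127410707261332 [ 594.15159847 -252.21809102  272.33352242]
```

View pics/w6c.png

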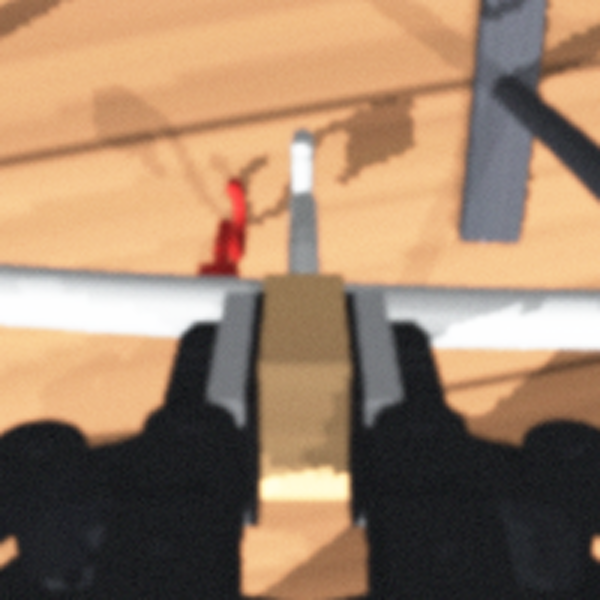

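move_arm(
  targets=[
    [0,[-0.7,0,0],0],
    [0,[-0.7,0,0],0],
    [0,[-0.6,0,0],0],
    [0,[0,0,0],0],
    [0,[0,0,0],0],
  ],
)

```text
clock: 5.92
eef_pos: [593.7, -252.0, 295.0]
tool_rot: [-2.176, 0.195, 2.105]
ft_force: [-0.9, 0.1, -0.3]
gripper_width: 13.6
```

```bash
python3 -c "
from h import *
f=grab('side','pics/s2.png')
im=cv2.imread('pics/s2.png'); cv2.imwrite('pics/s2c.png',cv2.resize(im[180:340,330:450],None,fx=3.5,fy=3.5,interpolation=cv2.INTER_CUBIC))
s,M,p=tool(); print(np.degrees(M[:2,0]),s['gripper_width'],p,s['ft_force'])"
```

```text
[ 1.8314424  -1.02153016] 13.393917318631186 [ 593.82307474 -252.01110016  295.1598479 ] [-0.52930424  0.07128319 -0.21262939]
```

View pics/s2c.png

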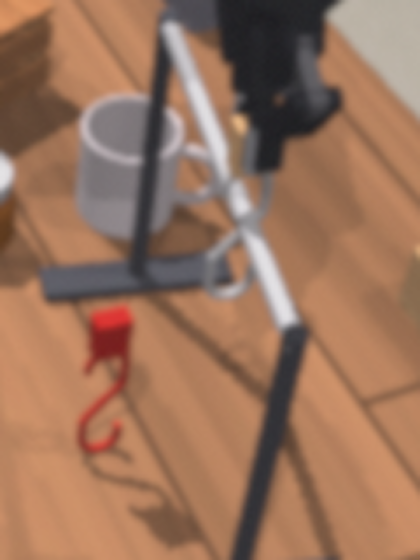

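move_arm(
  targets=[
    [0,[0,0,-1.2],0],
    [0,[0,0,-1.2],0],
    [0,[0,0,-1.2],0],
    [0,[0,0,-1.0],0],
    [0,[0,0,0],0],
  ],
)

```text
clock: 6.38
eef_pos: [639.8, -259.7, 296.8]
tool_rot: [-2.175, 0.196, 2.106]
ft_force: [-0.7, 0.4, -1.3]
gripper_width: 13.4
```

```bash
python3 -c "
from h import *
f=grab('side','pics/s3.png')
im=cv2.imread('pics/s3.png'); cv2.imwrite('pics/s3c.png',cv2.resize(im[180:340,330:450],None,fx=3.5,fy=3.5,interpolation=cv2.INTER_CUBIC))
s,M,p=tool(); print(np.degrees(M[:2,0]),s['gripper_width'],p,s['ft_force'])"
```

```text
[ 1.69966668 -0.98482117] 12.86531161912717 [ 638.8601986  -259.59203481  296.64032037] [-0.14314565  0.37916072 -1.14425615]
```

View pics/s3c.png

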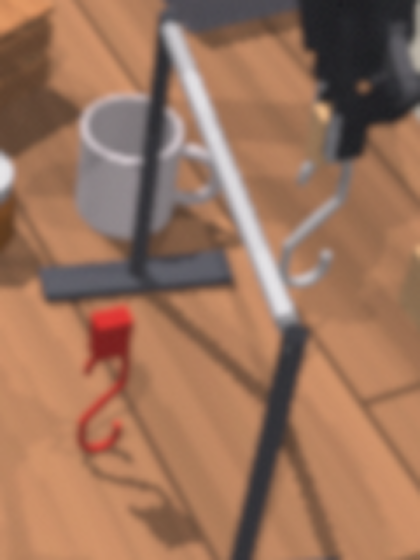

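move_arm(
  targets=[
    [0,[-2.2,0,-0.1],0],
    [0,[-2.5,0,-0.1],0],
    [0,[-2.5,0,-0.1],0],
    [0,[-2.2,0,-0.1],0],
    [0,[-1.4,0,-0.1],0],
  ],
)

```text
clock: 6.85
eef_pos: [635.9, -257.4, 401.8]
tool_rot: [-2.152, 0.19, 2.124]
ft_force: [0.2, -0.8, -0.1]
gripper_width: 13.1
```

```bash
python3 -c "
from h import *
s,M,p=tool(); print(np.degrees(M[:2,0]),s['gripper_width'])
plan([390,151,405],-72.6,15,jaw=0)"
```

```text
[ 0.71057864 -0.60680274] 13.077582095016803
pos [ 635.9 -257.4  401.8] yaw -99.6 step 31.8
[[0, [-0.07, -2.41, 2.07], -1.8], [0, [-0.07, -2.47, 1.99], -1.8], [0, [-0.07, -2.53, 1.92], -1.8], [0, [-0.07, -2.59, 1.83], -1.8], [0, [-0.07, -2.65, 1.75], -1.8]]
[[0, [-0.07, -2.7, 1.67], -1.8], [0, [-0.07, -2.76, 1.58], -1.8], [0, [-0.07, -2.8, 1.49], -1.8], [0, [-0.07, -2.85, 1.41], -1.8], [0, [-0.07, -2.89, 1.32], -1.8]]
[[0, [-0.07, -2.93, 1.22], -1.8], [0, [-0.07, -2.97, 1.13], -1.8], [0, [-0.07, -3.0, 1.04], -1.8], [0, [-0.07, -3.03, 0.94], -1.8], [0, [-0.07, -3.06, 0.85], -1.8]]
```

move_arm(
  targets=[
    [0,[-0.1,-2.4,2.1],-1.8],
    [0,[-0.1,-2.5,2.0],-1.8],
    [0,[-0.1,-2.5,1.9],-1.8],
    [0,[-0.1,-2.6,1.8],-1.8],
    [0,[-0.1,-2.7,1.7],-1.8],
  ],
)

```text
clock: 7.27
eef_pos: [552.0, -122.6, 404.2]
tool_rot: [2.238, -0.031, -2.203]
ft_force: [0.5, 1.3, 0.8]
gripper_width: 13.1
```

move_arm(
  targets=[
    [0,[-0.1,-2.7,1.7],-1.8],
    [0,[-0.1,-2.8,1.6],-1.8],
    [0,[-0.1,-2.8,1.5],-1.8],
    [0,[0,-2.9,1.4],-1.8],
    [0,[0,-2.9,1.3],-1.8],
  ],
)

```text
clock: 7.68
eef_pos: [459.4, 20.0, 403.8]
tool_rot: [2.151, 0.143, -2.122]
ft_force: [0.6, -0.3, -0.8]
gripper_width: 13.2
```

```bash
python3 -c "
from h import *
s,M,p=tool(); print(np.degrees(M[:2,0]),s['gripper_width'])
plan([390,151,350],-72.6,5,jaw=0)"
```

```text
[ 0.83538009 -0.81880804] 13.218864572708585
pos [459.4  20.  403.8] yaw -81.5 step 31.5
[[0, [1.02, -2.81, 1.0], -1.8], [0, [1.02, -2.84, 0.91], -1.8], [0, [1.02, -2.87, 0.82], -1.8], [0, [1.02, -2.89, 0.73], -1.8], [0, [1.02, -2.92, 0.64], -1.8]]
```

move_arm(
  targets=[
    [0,[0.5,-2.9,1.1],-1.8],
    [0,[1,-2.9,1.0],-1.8],
    [0,[1.5,-2.6,0.9],-1.8],
    [0,[1.5,-2.0,0.8],-1.8],
    [0,[1.5,-1.0,0.3],-1.2],
  ],
)

```text
clock: 8.1
eef_pos: [388.0, 128.1, 343.0]
tool_rot: [2.073, 0.301, -2.029]
ft_force: [0.4, -0.1, -0.6]
gripper_width: 13.1
```

```bash
python3 -c "
from h import *
s,M,p=tool(); print(np.degrees(M[:2,0]),s['gripper_width'])
plan([390,151,200],-72.6,10,jaw=0)"
```

```text
[ 1.3353149 -0.6055427] 13.10534505301123
pos [388.  128.1 343. ] yaw -72.5 step 14.5
[[0, [1.43, -0.24, -0.06], 0.0], [0, [1.43, -0.24, -0.06], 0.0], [0, [1.43, -0.24, -0.06], 0.0], [0, [1.43, -0.24, -0.06], 0.0], [0, [1.43, -0.24, -0.06], 0.0]]
[[0, [1.43, -0.24, -0.06], 0.0], [0, [1.43, -0.24, -0.06], 0.0], [0, [1.43, -0.24, -0.06], 0.0], [0, [1.43, -0.24, -0.06], 0.0], [0, [1.43, -0.24, -0.06], 0.0]]
```

move_arm(
  targets=[
    [0,[2,-0.4,0],0],
    [0,[2,-0.4,0],0],
    [0,[2,-0.3,0],0],
    [0,[2,-0.2,0],0],
    [0,[2,-0.1,0],0],
  ],
)

```text
clock: 8.52
eef_pos: [379.5, 141.8, 240.3]
tool_rot: [2.075, 0.309, -2.02]
ft_force: [-0.5, 0.3, -0.9]
gripper_width: 13.3
```

move_arm(
  targets=[
    [0,[1.5,0,0],0],
    [0,[1,0,0],0],
    [0,[0,0,0],0],
    [0,[0,0,0],0],
    [0,[0,0,0],0],
  ],
)

```text
clock: 8.93
eef_pos: [373.3, 139.0, 210.6]
tool_rot: [2.064, 0.307, -2.029]
ft_force: [1.3, 0.3, 0.4]
gripper_width: 12.9
```

```bash
python3 -c "
from h import *
s,M,p=tool(); print(np.degrees(M[:2,0]),s['gripper_width'],p,s['ft_force'])
f=grab('wrist','pics/w7.png')
im=cv2.imread('pics/w7.png'); cv2.imwrite('pics/w7c.png',cv2.resize(im[100:300,220:420],None,fx=3,fy=3,interpolation=cv2.INTER_CUBIC))"
```

```text
[ 1.073562   -0.68458479] 12.947880584533804 [373.26678478 139.00638319 210.61081554] [1.2960605  0.28082493 0.419611  ]
```

View pics/w7c.png

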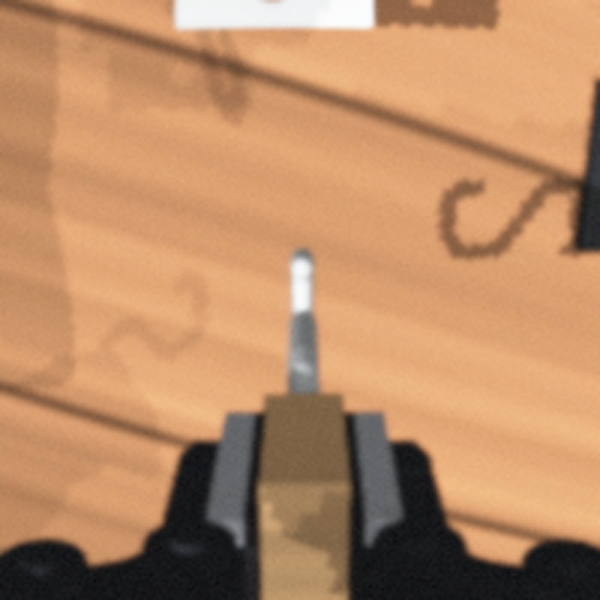

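```bash
cat >> h.py <<'E'
# hook in tool frame: at grasp TCP g=(594.15,-252.22,272.33) rot Mg, hook upright at (hx,hy,157), yaw -9.7deg
Mg=np.array([[ 0.0307,-0.1668,-0.9855],[-0.0173,-0.9859,0.1664],[-0.9994,0.0120,-0.033]])
def hookT(hx=592.7,hy=-252.3,hz=157,yaw=-9.8):
    Rh=Rn.from_euler("z",np.radians(yaw)).as_matrix()
    g=np.array([594.15,-252.22,272.33])
    U,_,V=np.linalg.svd(Mg); Q=U@V
    return Q.T@Rh, Q.T@(np.array([hx,hy,hz])-g)
def hookworld(pts,**k):
    s,M,p=tool(); A,b=hookT(**k); return (M@(A@np.asarray(pts,float).T+b[:,None])).T+p
def wire():
    a=np.linspace(0,np.pi,13)
    low=[(13*np.cos(t),0,16-13*np.sin(t)) for t in a]
    return [(13,0,27)]+[(13,0,24)]+low+[(-13,0,38),(13,0,72),(13,0,94)]
E
python3 - <<'E'
from h import *
f=dict(np.load('/tmp/wrist.npz'))
im=cv2.imread('pics/w7.png'); im=cv2.resize(im[100:300,220:420],None,fx=4,fy=4,interpolation=cv2.INTER_CUBIC)
W=hookworld(wire()); P=[((wproj(f,w)-[220,100])*4+1.5).astype(int) for w in W]
for i,q in enumerate(P): cv2.circle(im,tuple(int(v) for v in q),2,(0,0,255) if i else (255,0,0),-1)
cv2.imwrite('pics/w7d.png',im[200:600]); print(W[0],P[:4])
E
```

```text
[383.27939971 141.38289388 122.37360732] [array([397, 357]), array([397, 353]), array([397, 343]), array([397, 341])]
```

View pics/w7d.png

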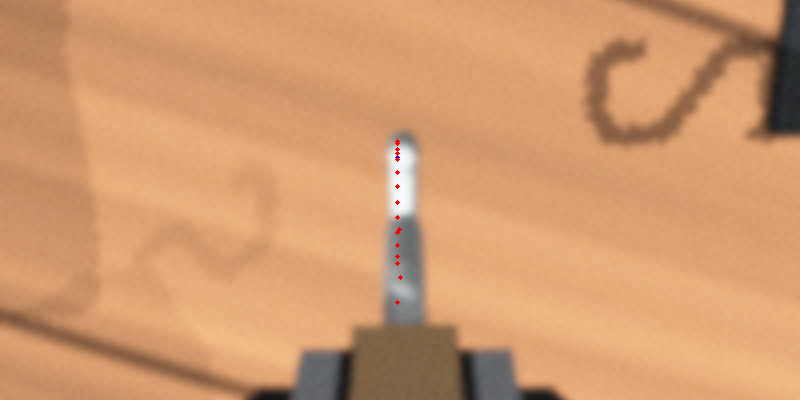

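move_arm(
  targets=[
    [0,[1.3,-0.3,0],0],
    [0,[1.3,-0.3,0],0],
    [0,[1.2,-0.2,0],0],
    [0,[0,0,0],0],
    [0,[0,0,0],0],
  ],
)

```text
clock: 9.4
eef_pos: [375.4, 147.4, 177.0]
tool_rot: [2.079, 0.309, -2.016]
ft_force: [0.8, 0.6, -0.0]
gripper_width: 13.5
```

move_arm(
  targets=[
    [0,[0,0,-1.4],0],
    [0,[0,0,-1.4],0],
    [0,[0,0,-1.2],0],
    [0,[0,0,0],0],
    [0,[0,0,0],0],
  ],
)

```text
clock: 9.82
eef_pos: [416.8, 160.3, 183.6]
tool_rot: [2.088, 0.31, -2.009]
ft_force: [-0.2, 0.2, -0.7]
gripper_width: 12.7
```

```bash
cat > look.py <<'E'
from h import *
import sys
n=sys.argv[1]
s,M,p=tool(); print('tilt',np.degrees(M[:2,0]),s['gripper_width'],p,s['ft_force'],'yaw',np.degrees(np.arctan2(M[1,1],M[0,1])))
f=grab('wrist',f'pics/{n}.png')
im=cv2.imread(f'pics/{n}.png'); cv2.imwrite(f'pics/{n}c.png',cv2.resize(im[110:250,245:395],None,fx=4,fy=4,interpolation=cv2.INTER_CUBIC))
off=M[:,1]*1.1+M[:,2]*1.2
T=hookworld([(13,0,27)])[0]+off; print('tip',T.round(1))
H=np.array([450.8,170,94]); d=H-T; print('to hole in tool axes', (M.T@d).round(1), 'px of hole est', wproj(f,[450.8,170,96]))
E
python3 look.py w8
```

```text
tilt [ 2.25859885 -0.28453647] 12.661866181233568 [416.83781465 160.34213762 183.61689724] [-0.17646532  0.17883618 -0.7467759 ] yaw -72.1570961923095
tip [427.8 161.9  95.4]
to hole in tool axes [  2.3  -0.7 -24.3] px of hole est [319.68291767 159.61929229]
```

View pics/w8c.png

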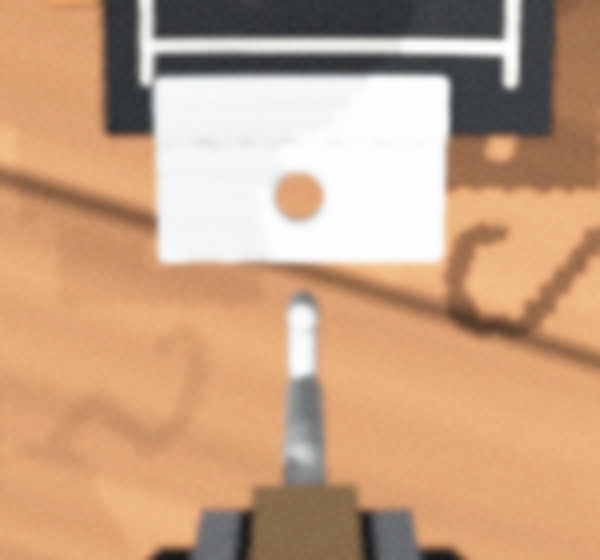

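```bash
python3 - <<'E'
from h import *
s,M,p=tool()
print(M.T@[0,0,-12]/10, M.T@np.array([.954*24.5,.299*24.5,0])/10)
E
```

```text
[ 1.19901431 -0.02017386  0.04424596] [ 0.09064253  0.01897289 -2.44765699]
```

move_arm(
  targets=[
    [0,[0.7,0,0.05],0],
    [0,[0.6,-0.1,0],0],
    [0,[0.1,0,0],0],
    [0,[0,0,0],0],
    [0,[0,0,0],0],
  ],
)

```text
clock: 10.28
eef_pos: [414.1, 160.2, 168.6]
tool_rot: [2.087, 0.31, -2.009]
ft_force: [-0.4, 0.4, -0.1]
gripper_width: 13.0
```

```bash
python3 look.py w9
```

```text
tilt [ 2.22607959 -0.29752957] 12.997238162761843 [414.10177588 160.2164049  168.61362152] [-0.44279276  0.38571951 -0.06716309] yaw -72.15617185964145
tip [424.8 161.7  80.4]
to hole in tool axes [-12.7   0.3 -27.8] px of hole est [320.92614928 159.2964979 ]
```

move_arm(
  targets=[
    [0,[0.05,0,-0.7],0],
    [0,[0.05,0,-0.7],0],
    [0,[0.05,0,-0.6],0],
    [0,[0,0,0],0],
    [0,[0,0,0],0],
  ],
)

```text
clock: 10.75
eef_pos: [436.1, 167.3, 168.2]
tool_rot: [2.089, 0.311, -2.008]
ft_force: [0.5, 0.3, -0.0]
gripper_width: 13.3
```

```bash
python3 look.py w10
```

```text
tilt [ 2.31959751 -0.26498186] 13.347804027915084 [436.09515451 167.30965164 168.19305868] [ 0.51351551  0.30162675 -0.03482432] yaw -72.15648201151362
tip [447.  168.9  79.9]
to hole in tool axes [-13.9   0.3  -4.5] px of hole est [320.96610044 190.99179914]
```

View pics/w10c.png

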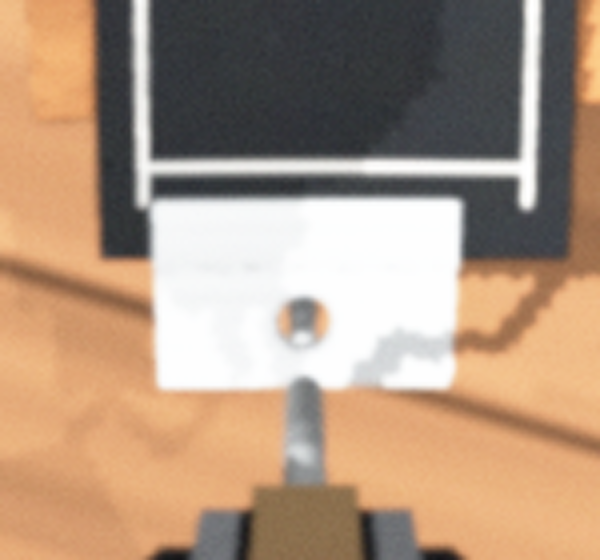

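```bash
python3 - <<'E'
from h import *
f=dict(np.load('/tmp/wrist.npz')); s,M,p=tool()
off=M[:,1]*1.1+M[:,2]*1.2
for q in [(13,0,27),(13,0,24),(13,0,16),(11,0,8)]:
    T=hookworld([q])[0]+off; print(q,T.round(1),((wproj(f,T)-[245,110])*4+1.5).round(0))
print(((wproj(f,[450.8,170,96])-[245,110])*4+1.5), wonz(f,(245+303/4.,110+321/4.),95))
im=cv2.imread('pics/w10.png'); cv2.imwrite('pics/w10e.png',cv2.resize(im[170:215,300:345],None,fx=14,fy=14,interpolation=cv2.INTER_CUBIC))
E
```

```text
(13, 0, 27) [447.  168.9  79.9] [304. 324.]
(13, 0, 24) [447.  168.9  76.9] [303. 320.]
(13, 0, 16) [447.1 168.8  68.9] [303. 310.]
(11, 0, 8) [445.2 168.2  60.9] [303. 309.]
[305.36440178 325.46719655] [451.03613335 170.224957    95.        ]
```

View pics/w10e.png

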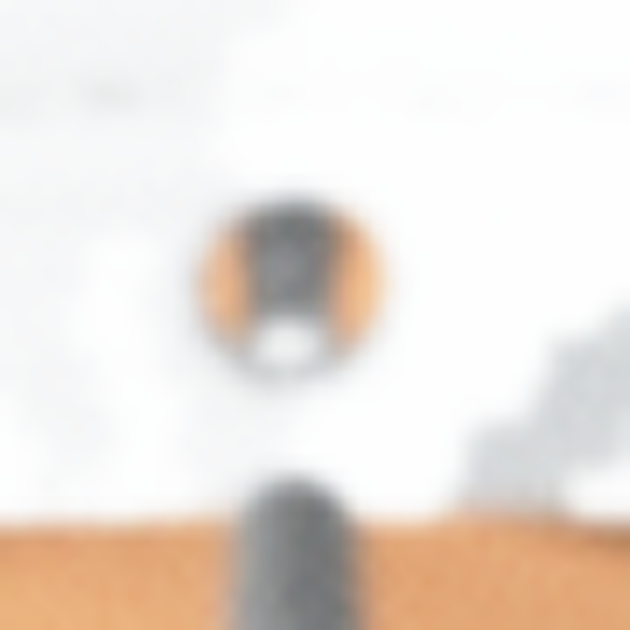

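move_arm(
  targets=[
    [0,[0,0,-0.3],0],
    [0,[0,0,-0.2],0],
    [0,[0,0,0],0],
    [0,[0,0,0],0],
    [0,[0,0,0],0],
  ],
)

```text
clock: 11.22
eef_pos: [441.1, 168.9, 168.4]
tool_rot: [2.089, 0.311, -2.008]
ft_force: [-0.6, 0.4, -0.4]
gripper_width: 13.2
```

```bash
python3 look.py w11;  python3 - <<'E'
from h import *
f=dict(np.load('/tmp/wrist.npz')); s,M,p=tool()
print(M.T@[0,0,10]/10)
im=cv2.imread('pics/w11.png'); cv2.imwrite('pics/w11e.png',cv2.resize(im[165:230,290:355],None,fx=9,fy=9,interpolation=cv2.INTER_CUBIC))
E
```

```text
tilt [ 2.30582337 -0.26999752] 13.17341150288636 [441.11561389 168.91993633 168.35581098] [-0.63945737  0.39406099 -0.37494191] yaw -72.15448773673565
tip [451.8 170.4  80. ]
to hole in tool axes [-14.    0.3   0.6] px of hole est [320.93390364 197.87701948]
[-0.99918094  0.01685337 -0.03678883]
```

View pics/w11e.png

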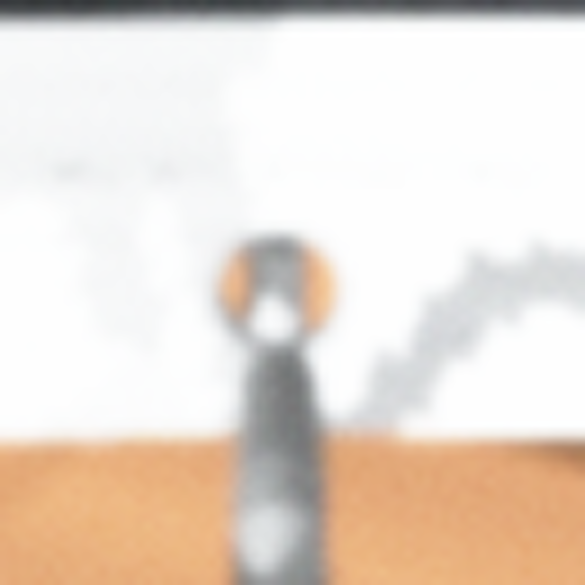

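move_arm(
  targets=[
    [0,[-0.4,0,0],0],
    [0,[-0.4,0,-0.05],0],
    [0,[0,0,0],0],
    [0,[0,0,0],0],
    [0,[0,0,0],0],
  ],
)

```text
clock: 11.68
eef_pos: [441.1, 169.1, 177.7]
tool_rot: [2.089, 0.311, -2.007]
ft_force: [-0.7, -0.5, -1.3]
gripper_width: 13.0
```

```bash
python3 look.py w12;  python3 - <<'E'
from h import *
im=cv2.imread('pics/w12.png'); cv2.imwrite('pics/w12e.png',cv2.resize(im[165:230,290:355],None,fx=9,fy=9,interpolation=cv2.INTER_CUBIC))
E
```

```text
tilt [ 2.34047963 -0.25625185] 13.028465181061847 [441.08459017 169.07951982 177.67610059] [-0.67376605 -0.4714051  -1.32623348] yaw -72.15487717590895
tip [451.9 170.6  89.3]
to hole in tool axes [-4.7  0.3  1. ] px of hole est [320.9610806  194.50774367]
```

View pics/w12e.png

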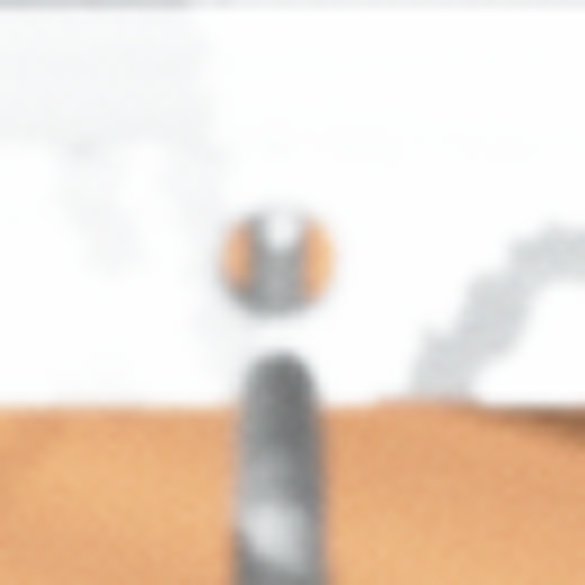

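```bash
python3 - <<'E'
from h import *
f=dict(np.load('/tmp/wrist.npz')); s,M,p=tool()
off=M[:,1]*1.1+M[:,2]*1.2
for q in [(13,0,27),(13,0,24),(13,0,16),(11,0,8),(6.5,0,4.7),(0,0,3),(-6.5,0,4.7),(-13,0,16),(-13,0,38),(0,0,55),(13,0,72)]:
    T=hookworld([q])[0]+off; print(q,T.round(1),((wproj(f,T)-[290,165])*9+4).round(0))
print(((wproj(f,[450.8,170,96])-[290,165])*9+4), wonz(f,(290+(277-4)/9.,165+(260-4)/9.),95))
E
```

```text
(13, 0, 27) [451.9 170.6  89.3] [279. 236.]
(13, 0, 24) [451.9 170.6  86.3] [279. 227.]
(13, 0, 16) [451.9 170.5  78.3] [278. 204.]
(11, 0, 8) [450.1 169.9  70.3] [277. 203.]
(6.5, 0, 4.7) [445.8 168.5  67. ] [276. 240.]
(0, 0, 3) [439.6 166.5  65.3] [276. 301.]
(-6.5, 0, 4.7) [433.4 164.6  66.9] [276. 371.]
(-13, 0, 16) [427.1 162.6  78.2] [277. 474.]
(-13, 0, 38) [427.  162.7 100.2] [279. 562.]
(0, 0, 55) [439.3 166.7 117.3] [282. 489.]
(13, 0, 72) [451.6 170.7 134.3] [285. 401.]
[282.64972544 269.56969304] [451.19639161 170.61473067  95.        ]
```

move_arm(
  targets=[
    [0,[0,0,0.1],0],
    [0,[-0.3,0,0],0],
    [0,[-0.3,0,0],0],
    [0,[-0.3,0,0],0],
    [0,[0,0,0],0],
  ],
)

```text
clock: 12.15
eef_pos: [439.3, 168.7, 187.2]
tool_rot: [2.088, 0.311, -2.008]
ft_force: [0.5, 0.3, -0.8]
gripper_width: 13.2
```

```bash
python3 look.py w13;  python3 - <<'E'
from h import *
im=cv2.imread('pics/w13.png'); cv2.imwrite('pics/w13e.png',cv2.resize(im[135:255,260:380],None,fx=5,fy=5,interpolation=cv2.INTER_CUBIC))
E
```

```text
tilt [ 2.28689183 -0.27613207] 13.179970261728384 [439.28581343 168.66050737 187.15536182] [ 0.45992652  0.30415648 -0.78537693] yaw -72.15196196568917
tip [449.9 170.1  98.6]
to hole in tool axes [ 4.6  0.3 -0.7] px of hole est [320.9522549  188.92534603]
```

View pics/w13e.png

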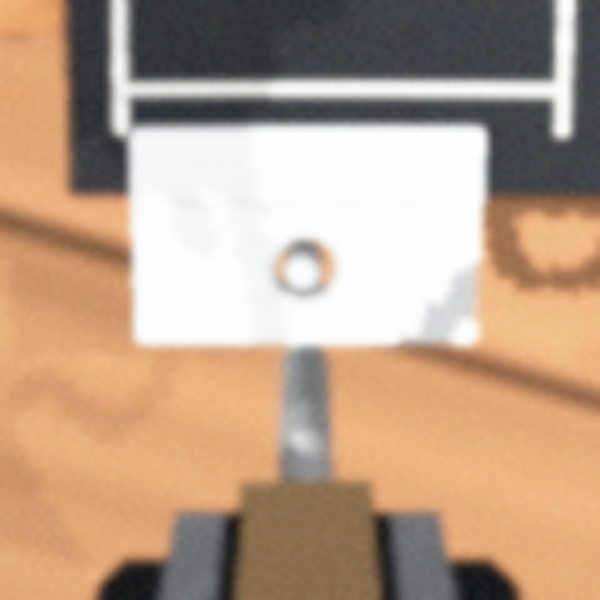

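move_arm(
  targets=[
    [0,[-0.3,0,0],0],
    [0,[-0.4,0,0],0],
    [0,[-0.4,0,-0.1],0],
    [0,[-0.4,0,-0.2],0],
    [0,[-0.4,0,-0.2],0],
  ],
)

```text
clock: 12.62
eef_pos: [442.6, 170.0, 206.8]
tool_rot: [2.086, 0.31, -2.01]
ft_force: [0.1, 0.4, -1.8]
gripper_width: 13.2
```

```bash
python3 look.py w14;  python3 - <<'E'
from h import *
im=cv2.imread('pics/w14.png'); cv2.imwrite('pics/w14e.png',cv2.resize(im[135:255,260:380],None,fx=5,fy=5,interpolation=cv2.INTER_CUBIC))
f=grab('side','pics/s4.png')
im=cv2.imread('pics/s4.png'); cv2.imwrite('pics/s4c.png',cv2.resize(im[100:260,220:380],None,fx=3.5,fy=3.5,interpolation=cv2.INTER_CUBIC))
E
```

```text
tilt [ 2.15165574 -0.33384933] 13.220847247943817 [442.61112884 170.00577569 206.84169804] [ 0.08508157  0.37824085 -1.76036475] yaw -72.14848755969976
tip [454.2 171.8 119.4]
to hole in tool axes [25.3  0.2  4.6] px of hole est [320.85103439 186.86858948]
```

View pics/w14e.png

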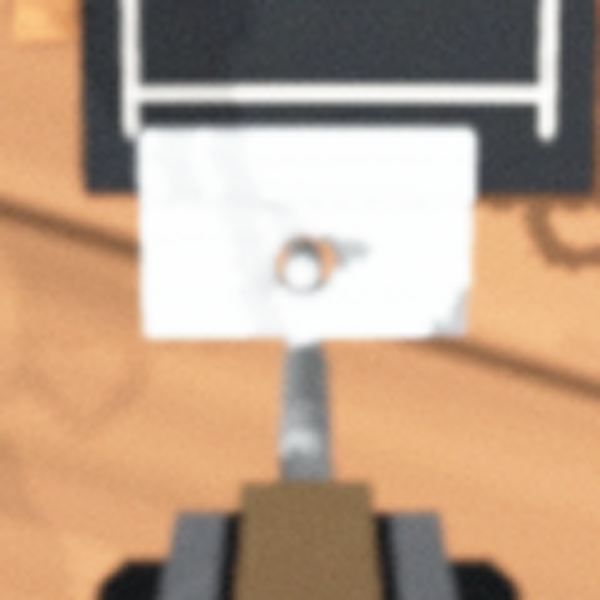

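View pics/s4c.png

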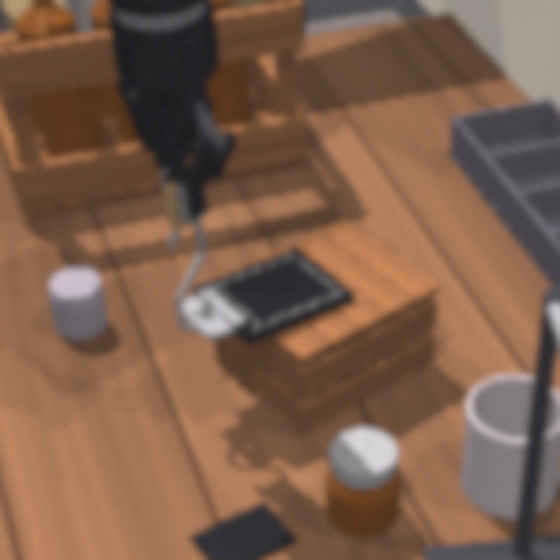

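move_arm(
  targets=[
    [0,[-1.0,0,-0.1],0],
    [0,[-1.2,0,-0.2],0],
    [0,[-1.2,0,-0.3],0],
    [0,[-1.2,0,-0.4],0],
    [0,[-1.2,0,-0.6],0],
  ],
)

```text
clock: 13.13
eef_pos: [454.6, 174.8, 264.5]
tool_rot: [2.079, 0.309, -2.016]
ft_force: [0.2, 0.5, -1.7]
gripper_width: 13.1
```

```bash
python3 look.py w15;  python3 - <<'E'
from h import *
im=cv2.imread('pics/w15.png'); cv2.imwrite('pics/w15e.png',cv2.resize(im[105:285,240:420],None,fx=3,fy=3,interpolation=cv2.INTER_CUBIC))
f=grab('side','pics/s5.png')
im=cv2.imread('pics/s5.png'); cv2.imwrite('pics/s5c.png',cv2.resize(im[100:260,220:380],None,fx=3.5,fy=3.5,interpolation=cv2.INTER_CUBIC))
E
```

```text
tilt [ 1.84328062 -0.4487592 ] 13.066504971259512 [454.56248018 174.83166969 264.50778118] [ 0.2078046   0.53247953 -1.662169  ] yaw -72.14222334204304
tip [467.7 177.2 178.8]
to hole in tool axes [84.3  0.1 20.7] px of hole est [320.8103667  184.14174479]
```

View pics/w15e.png

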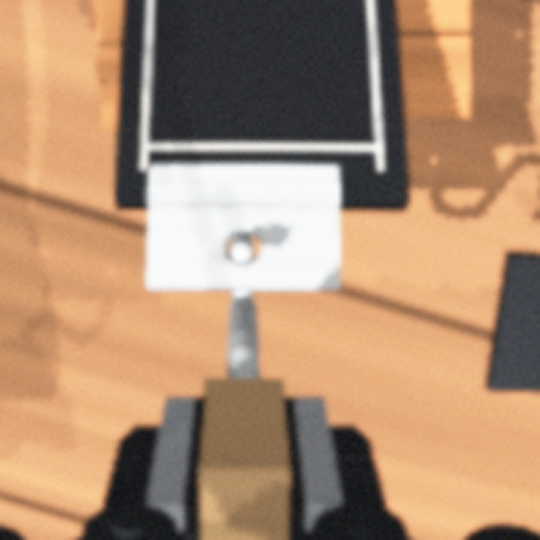

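View pics/s5c.png

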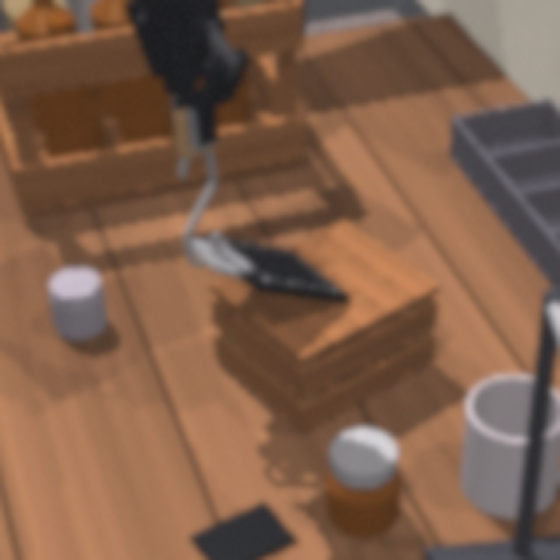

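move_arm(
  targets=[
    [0,[-1.0,0,-0.7],0],
    [0,[-1.0,0,-0.9],0],
    [0,[-0.8,0,-1.0],0],
    [0,[-0.7,0,-1.0],0],
    [0,[-0.6,0,-1.0],0],
  ],
)

```text
clock: 13.65
eef_pos: [494.2, 188.2, 303.6]
tool_rot: [2.068, 0.307, -2.025]
ft_force: [1.0, -0.0, -1.4]
gripper_width: 12.9
```

```bash
python3 look.py w16;  python3 - <<'E'
from h import *
f=grab('side','pics/s6.png')
im=cv2.imread('pics/s6.png'); cv2.imwrite('pics/s6c.png',cv2.resize(im[60:220,220:380],None,fx=3.5,fy=3.5,interpolation=cv2.INTER_CUBIC))
E
```

```text
tilt [ 1.30648735 -0.64933198] 12.942243851464909 [494.152976   188.19854306 303.64978266] [ 0.96071865 -0.04975024 -1.42371976] yaw -72.13187859927838
tip [506.1 190.  216.1]
to hole in tool axes [ 1.21e+02 -1.00e-01  6.10e+01] px of hole est [320.65169003 208.09260268]
```

View pics/s6c.png

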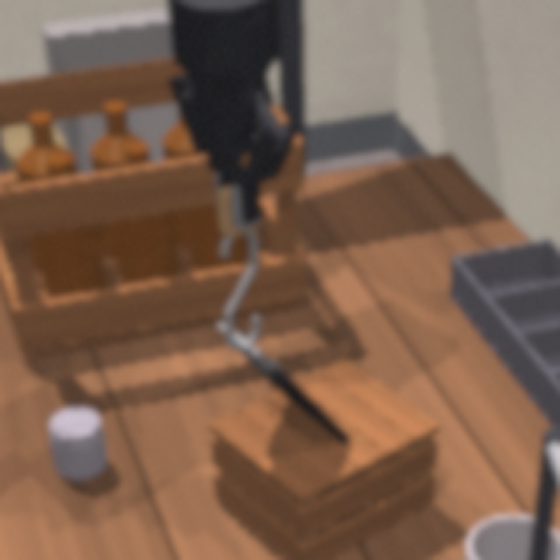

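move_arm(
  targets=[
    [0,[-0.6,0,-1.1],0],
    [0,[-0.6,0,-1.1],0],
    [0,[-0.6,0,-1.0],0],
    [0,[-0.7,0,-0.8],0],
    [0,[-0.8,0,-0.6],0],
  ],
)

```text
clock: 14.17
eef_pos: [533.2, 201.2, 330.0]
tool_rot: [2.051, 0.303, -2.04]
ft_force: [-0.3, -0.6, -3.4]
gripper_width: 13.2
```

move_arm(
  targets=[
    [0,[-1.0,0,-0.3],0],
    [0,[-1.0,0,-0.1],0],
    [0,[-1.0,0,0],0],
    [0,[-1.2,0,0],0],
    [0,[-1.0,0,0],0],
  ],
)

```text
clock: 14.58
eef_pos: [532.9, 202.3, 377.0]
tool_rot: [2.032, 0.3, -2.056]
ft_force: [0.2, -0.1, -2.8]
gripper_width: 13.4
```

```bash
python3 look.py w17;  python3 - <<'E'
from h import *
f=grab('side','pics/s7.png')
im=cv2.imread('pics/s7.png'); cv2.imwrite('pics/s7c.png',cv2.resize(im[60:220,220:380],None,fx=3.5,fy=3.5,interpolation=cv2.INTER_CUBIC))
E
```

```text
tilt [-0.46777788 -1.27093308] 13.404637128802774 [532.94063065 202.25970686 376.97666004] [ 0.21923886 -0.14532952 -2.84567704] yaw -72.10424755231635
tip [540.4 202.5 290.4]
to hole in tool axes [197.8  -0.2  92.4] px of hole est [320.64625071 211.61912349]
```

View pics/s7c.png

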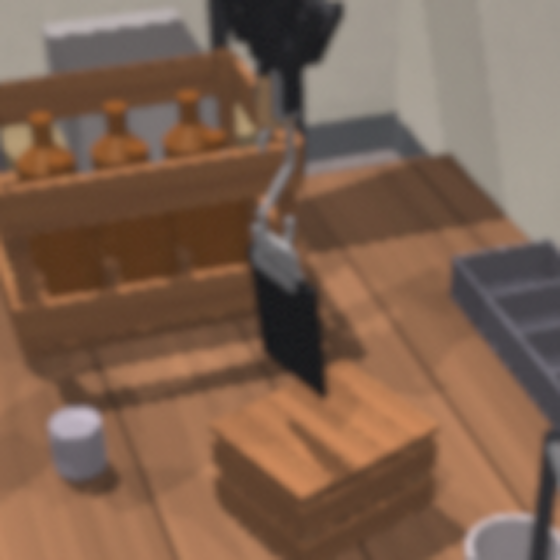

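View pics/w17.png

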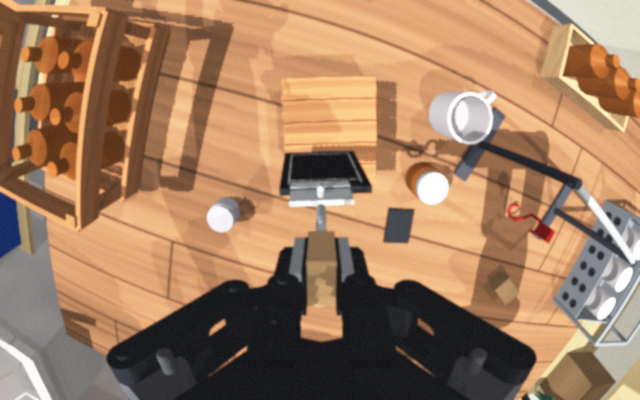

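```bash
python3 - <<'E'
from h import *
s,M,p=tool(); A,b=hookT(); print('hook z axis',(M@A)[:,2].round(3),'hook x',(M@A)[:,0].round(3))
plan([690,50,385],-85,10,jaw=0)
for uv in [c1(375,500)]: print(onz("scene",uv,85))
E
```

```text
hook z axis [0.04  0.02  0.999] hook x [ 0.952  0.303 -0.044]
pos [533.6 202.5 378.2] yaw -72.1 step 21.8
[[0, [-0.04, 1.93, -1.02], 1.3], [0, [-0.04, 1.91, -1.06], 1.3], [0, [-0.04, 1.88, -1.11], 1.3], [0, [-0.04, 1.86, -1.15], 1.3], [0, [-0.04, 1.83, -1.19], 1.3]]
[[0, [-0.04, 1.81, -1.23], 1.3], [0, [-0.04, 1.78, -1.27], 1.3], [0, [-0.04, 1.75, -1.31], 1.3], [0, [-0.04, 1.72, -1.35], 1.3], [0, [-0.04, 1.69, -1.39], 1.3]]
[ 6.49746413e+02 -3.13922056e-01  8.50000000e+01]
```

move_arm(
  targets=[
    [0,[0,0.8,-0.4],1.3],
    [0,[0,1.4,-0.8],1.3],
    [0,[0,1.9,-1.1],1.3],
    [0,[0,1.9,-1.2],1.3],
    [0,[0,1.9,-1.2],1.3],
  ],
)

```text
clock: 15.1
eef_pos: [598.8, 135.4, 376.8]
tool_rot: [2.097, 0.185, -2.123]
ft_force: [0.6, -0.1, -3.0]
gripper_width: 13.1
```

move_arm(
  targets=[
    [0,[0,1.8,-1.2],1.3],
    [0,[0,1.8,-1.3],1.3],
    [0,[0,1.8,-1.3],1.3],
    [0,[0,1.8,-1.4],1.3],
    [0,[0,1.8,-1.4],1.3],
  ],
)

```text
clock: 15.52
eef_pos: [682.8, 43.8, 371.6]
tool_rot: [2.156, 0.044, -2.197]
ft_force: [0.3, 0.2, -3.1]
gripper_width: 13.6
```

```bash
python3 - <<'E'
from h import *
f=grab('side','pics/s8.png')
s,M,p=tool(); A,b=hookT(); print('hook z axis',(M@A)[:,2].round(3),s['ft_force'],s['gripper_width'])
plan([700,-100,385],-93,10,jaw=0)
E
```

```text
hook z axis [0.051 0.019 0.999] [ 1.53405651 -2.7398143  -4.10700467] 12.974845939569596
pos [685.6  39.4 369.9] yaw -86.5 step 14.1
[[0, [-0.11, 1.4, -0.06], 0.6], [0, [-0.11, 1.4, -0.07], 0.6], [0, [-0.11, 1.4, -0.09], 0.6], [0, [-0.11, 1.4, -0.1], 0.6], [0, [-0.11, 1.4, -0.12], 0.6]]
[[0, [-0.11, 1.4, -0.14], 0.6], [0, [-0.11, 1.4, -0.15], 0.6], [0, [-0.11, 1.4, -0.17], 0.6], [0, [-0.11, 1.39, -0.18], 0.6], [0, [-0.11, 1.39, -0.2], 0.6]]
```

View pics/s8.png

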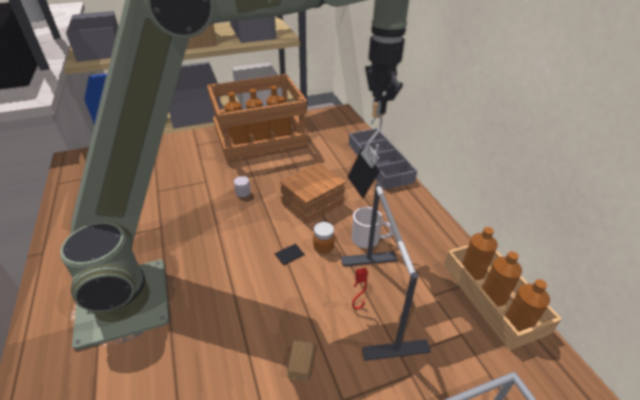

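move_arm(
  targets=[
    [0,[-0.2,0.8,-0.2],0.6],
    [0,[-0.2,0.8,-0.2],0.6],
    [0,[-0.2,0.8,-0.2],0.6],
    [0,[-0.2,0.8,-0.2],0.6],
    [0,[-0.2,0.8,-0.2],0.6],
  ],
)

```text
clock: 15.98
eef_pos: [699.1, -7.4, 376.6]
tool_rot: [2.18, -0.036, -2.234]
ft_force: [-0.0, -0.3, -1.5]
gripper_width: 13.3
```

```bash
python3 - <<'E'
from h import *
f=grab('side','pics/s9.png')
im=cv2.imread('pics/s9.png'); cv2.imwrite('pics/s9c.png',cv2.resize(im[80:240,310:470],None,fx=3.5,fy=3.5,interpolation=cv2.INTER_CUBIC))
s,M,p=tool(); A,b=hookT(); print('hook z axis',(M@A)[:,2].round(3),s['ft_force'],s['gripper_width'])
plan([700,-100,385],-93,10,jaw=0)
E
```

```text
hook z axis [0.056 0.02  0.998] [-0.18922057 -1.02160974 -2.72292713] 12.902803886487343
pos [699.5  -9.2 377.1] yaw -90.2 step 9.1
[[0, [-0.05, 0.91, -0.01], 0.3], [0, [-0.05, 0.91, -0.01], 0.3], [0, [-0.05, 0.91, -0.02], 0.3], [0, [-0.05, 0.91, -0.02], 0.3], [0, [-0.05, 0.91, -0.03], 0.3]]
[[0, [-0.05, 0.91, -0.03], 0.3], [0, [-0.05, 0.91, -0.03], 0.3], [0, [-0.05, 0.91, -0.04], 0.3], [0, [-0.05, 0.91, -0.04], 0.3], [0, [-0.05, 0.91, -0.05], 0.3]]
```

View pics/s9c.png

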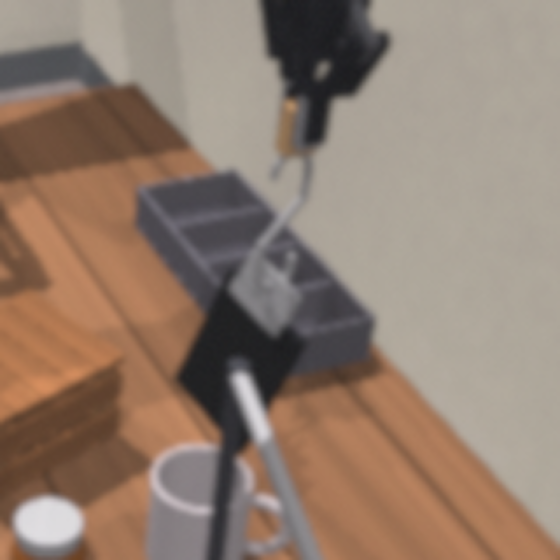

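move_arm(
  targets=[
    [0,[0,1,0],0.5],
    [0,[0,1,0],0.5],
    [0,[0,1,0],0.5],
    [0,[0,1,0],0.5],
    [0,[0,1,0],0.5],
  ],
)

```text
clock: 16.45
eef_pos: [698.0, -61.4, 380.6]
tool_rot: [-2.19, 0.09, 2.234]
ft_force: [-0.2, 0.1, -2.3]
gripper_width: 13.2
```

move_arm(
  targets=[
    [0,[0,1.0,0],0.5],
    [0,[0,1.0,0],0.5],
    [0,[0,1.0,0],0.5],
    [0,[0,1.0,0],0.5],
    [0,[0,1.0,0],0.5],
  ],
)

```text
clock: 16.87
eef_pos: [693.5, -117.2, 382.6]
tool_rot: [-2.165, 0.143, 2.207]
ft_force: [0.2, 0.8, -3.6]
gripper_width: 13.1
```

```bash
python3 - <<'E'
from h import *
f=grab('side','pics/s10.png')
im=cv2.imread('pics/s10.png'); cv2.imwrite('pics/s10c.png',cv2.resize(im[80:290,330:540],None,fx=2.8,fy=2.8,interpolation=cv2.INTER_CUBIC))
s,M,p=tool(); A,b=hookT(); print('hook z axis',(M@A)[:,2].round(3),s['ft_force'],s['gripper_width'])
plan([665,-255,372],-99.6,15,jaw=0)
E
```

```text
hook z axis [0.053 0.018 0.998] [ 0.38212619 -1.740444   -3.60977212] 13.080153777992042
pos [ 693.2 -119.7  382.7] yaw -95.8 step 9.2
[[0, [0.11, 0.91, 0.09], 0.3], [0, [0.11, 0.91, 0.09], 0.3], [0, [0.11, 0.91, 0.09], 0.3], [0, [0.11, 0.91, 0.08], 0.3], [0, [0.11, 0.91, 0.08], 0.3]]
[[0, [0.11, 0.92, 0.07], 0.3], [0, [0.11, 0.92, 0.07], 0.3], [0, [0.11, 0.92, 0.07], 0.3], [0, [0.11, 0.92, 0.06], 0.3], [0, [0.11, 0.92, 0.06], 0.3]]
[[0, [0.11, 0.92, 0.05], 0.3], [0, [0.11, 0.92, 0.05], 0.3], [0, [0.11, 0.92, 0.05], 0.3], [0, [0.11, 0.92, 0.04], 0.3], [0, [0.11, 0.92, 0.04], 0.3]]
```

View pics/s10c.png

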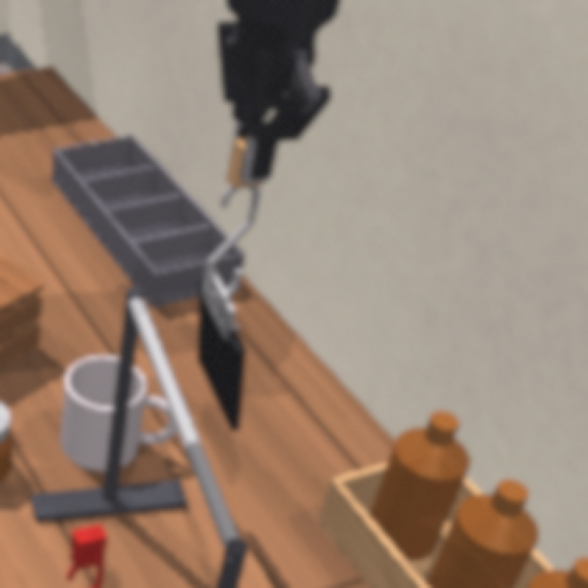

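move_arm(
  targets=[
    [0,[0,0.9,0.1],0.3],
    [0,[0,0.9,0.1],0.3],
    [0,[0,0.9,0.1],0.3],
    [0,[0.1,0.9,0.1],0.3],
    [0,[0.1,0.9,0.1],0.3],
  ],
)

```text
clock: 17.33
eef_pos: [682.3, -166.9, 382.2]
tool_rot: [-2.149, 0.176, 2.192]
ft_force: [0.0, -0.2, -2.8]
gripper_width: 13.0
```

move_arm(
  targets=[
    [0,[0.1,0.9,0.1],0.3],
    [0,[0.1,0.9,0.1],0.3],
    [0,[0.1,0.9,0.1],0.3],
    [0,[0.1,0.7,0.1],0.3],
    [0,[0.1,0.5,0.1],0.3],
  ],
)

```text
clock: 17.75
eef_pos: [670.3, -210.4, 378.2]
tool_rot: [-2.133, 0.208, 2.176]
ft_force: [-0.3, -0.1, -2.6]
gripper_width: 13.1
```

```bash
python3 - <<'E'
from h import *
s,M,p=tool(); A,b=hookT(); print('hook z axis',(M@A)[:,2].round(3),s['ft_force'],s['gripper_width'])
plan([650,-262,310],-99.6,10,jaw=0)
E
```

```text
hook z axis [0.053 0.016 0.998] [-0.27539753 -0.05309831 -2.60041971] 13.066831872768654
pos [ 670.3 -210.4  378.2] yaw -99.1 step 8.8
[[0, [0.7, 0.52, 0.11], 0.1], [0, [0.7, 0.52, 0.11], 0.1], [0, [0.7, 0.52, 0.11], 0.1], [0, [0.7, 0.52, 0.11], 0.1], [0, [0.7, 0.52, 0.11], 0.1]]
[[0, [0.7, 0.52, 0.1], 0.1], [0, [0.7, 0.52, 0.1], 0.1], [0, [0.7, 0.52, 0.1], 0.1], [0, [0.7, 0.52, 0.1], 0.1], [0, [0.7, 0.52, 0.1], 0.1]]
```

move_arm(
  targets=[
    [0,[0.5,0.7,0.1],0],
    [0,[0.6,0.7,0.1],0],
    [0,[0.7,0.7,0.1],0],
    [0,[0.7,0.7,0.1],0.2],
    [0,[0.7,0.5,0.1],0.2],
  ],
)

```text
clock: 18.17
eef_pos: [658.6, -246.4, 345.7]
tool_rot: [-2.132, 0.216, 2.169]
ft_force: [-0.0, -0.4, -2.6]
gripper_width: 13.2
```

move_arm(
  targets=[
    [0,[0.7,0.4,0],0],
    [0,[0.7,0.3,0],0],
    [0,[0.5,0,0],0],
    [0,[0,0,0],0],
    [0,[0,0,0],0],
  ],
)

```text
clock: 18.58
eef_pos: [655.4, -255.6, 321.1]
tool_rot: [-2.124, 0.215, 2.174]
ft_force: [0.2, 0.1, -2.5]
gripper_width: 13.1
```

```bash
python3 - <<'E'
from h import *
f=grab('side','pics/s11.png')
im=cv2.imread('pics/s11.png'); cv2.imwrite('pics/s11c.png',cv2.resize(im[140:370,340:500],None,fx=2.5,fy=2.5,interpolation=cv2.INTER_CUBIC))
f=grab('wrist','pics/w18.png')
s,M,p=tool(); A,b=hookT(); print('hook z axis',(M@A)[:,2].round(3),s['ft_force'],s['gripper_width'],np.degrees(M[:2,0]))
H=hookworld([(0,0,94),(0,0,0)])+M[:,1]*1.1+M[:,2]*1.2; print(H)
plan([639.8,-259.7,296.8],-99.6,5,jaw=0)
E
```

```text
hook z axis [0.056 0.014 0.998] [ 0.86866145  0.46306365 -3.20782502] 13.385637553541459 [-1.45593631 -1.76918199]
[[ 651.45942716 -256.69602858  300.22424945]
 [ 646.1936824  -257.97003504  206.38050251]]
pos [ 655.5 -255.4  321.4] yaw -99.5 step 5.9
[[0, [0.5, 0.12, 0.28], 0.0], [0, [0.5, 0.12, 0.28], 0.0], [0, [0.5, 0.12, 0.28], 0.0], [0, [0.5, 0.12, 0.28], 0.0], [0, [0.5, 0.12, 0.28], 0.0]]
```

View pics/s11c.png

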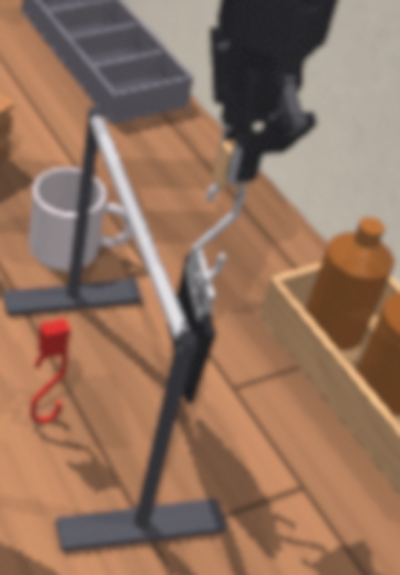

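View pics/w18.png

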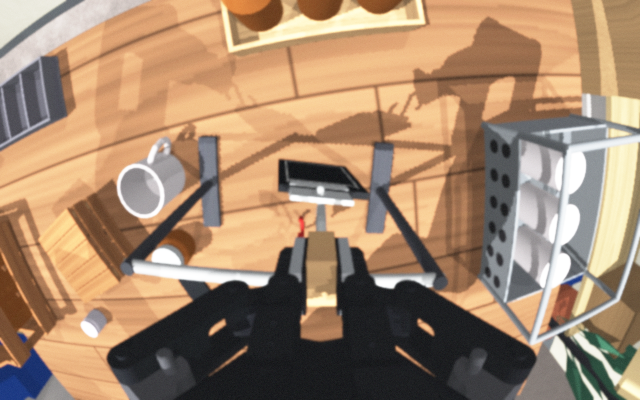

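```bash
python3 - <<'E'
from h import *
f=dict(np.load('/tmp/wrist.npz'))
im=cv2.imread('pics/w18.png'); im=cv2.resize(im[160:330,250:400],None,fx=5,fy=5,interpolation=cv2.INTER_CUBIC)
s,M,p=tool(); off=M[:,1]*1.1+M[:,2]*1.2
W=hookworld(wire()+[(12,7,108),(12,-7,108),(12,7,142),(12,-7,142),(-12,7,142),(-12,-7,142)])+off; P=[((wproj(f,w)-[250,160])*5+2).astype(int) for w in W]
for i,q in enumerate(P): cv2.circle(im,tuple(int(v) for v in q),2,(0,0,255) if i else (255,0,0),-1)
im=im[:600]
cv2.imwrite('pics/w18d.png',im[:600,:750])
# target: crook centre 17 above bar
H=hookworld([(0,0,94)])[0]+off
d=np.array([0,0,272-H[2]]); print('down',M.T@d/10)
E
```

```text
down [ 2.82016728 -0.09786017 -0.05623596]
```

View pics/w18d.png

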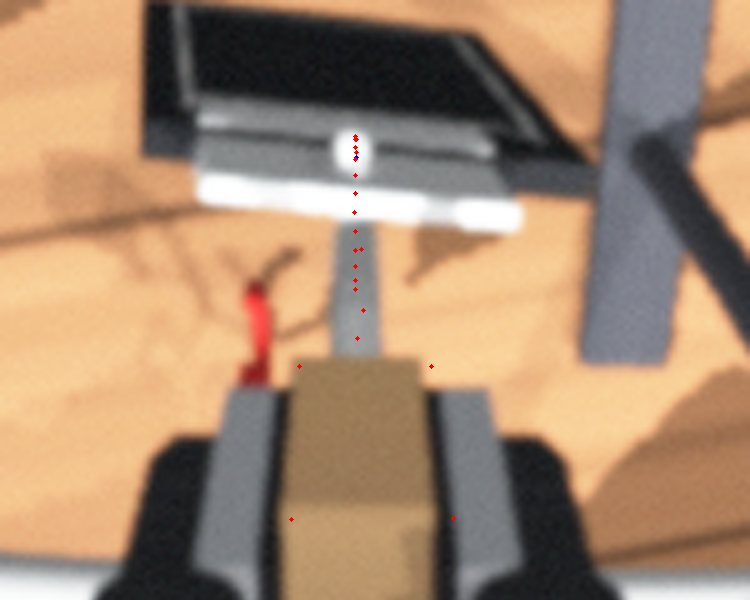

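move_arm(
  targets=[
    [0,[0.8,0,0],0],
    [0,[0.8,0,0],0],
    [0,[0.7,0,0],0],
    [0,[0,0,0],0],
    [0,[0,0,0],0],
  ],
)

```text
clock: 19.1
eef_pos: [655.7, -255.2, 297.2]
tool_rot: [-2.128, 0.214, 2.172]
ft_force: [-0.3, 0.5, -3.2]
gripper_width: 13.0
```

```bash
cat > st.py <<'E'
from h import *
s,M,p=tool(); A,b=hookT(); print('hook z axis',(M@A)[:,2].round(3),s['ft_force'].round(1),s['gripper_width'],p.round(1),'yaw',np.degrees(np.arctan2(M[1,1],M[0,1])).round(1))
off=M[:,1]*1.1+M[:,2]*1.2
H=hookworld([(0,0,94),(0,0,0)])+off; print('crook',H[0].round(1))
# bar axis at this y
R=np.array([570.9,-344,255]); u=np.array([.2183,.9759,0]); n=np.array([.9759,-.2183,0])
print('crook above bar',(H[0][2]-255).round(1),'outside (rail x)',((H[0]-R)@n).round(1),'along',((H[0]-R)@u).round(1)-128, 'bar in hook coords', ((M@A).T@(R+u*((H[0]-R)@u)-H[0])).round(1))
E
python3 st.py; python3 - <<'E'
from h import *
s,M,p=tool(); n=np.array([.98,-.19,0]); print(M.T@(-n*10)/10)
E
```

```text
hook z axis [0.053 0.014 0.998] [-0.3  0.5 -3.2] 13.022971652064413 [ 655.7 -255.2  297.2] yaw -99.5
crook [ 651.7 -256.5  276.1]
crook above bar 21.1 outside (rail x) 59.7 along -25.0 bar in hook coords [-58.5   3.5 -24. ]
[ 0.01633746 -0.02632024  0.99776767]
```

move_arm(
  targets=[
    [0,[0.35,0,0.5],0],
    [0,[0,0,0.8],0],
    [0,[0,0,0.8],0],
    [0,[0,0,0.6],0],
    [0,[0,0,0],0],
  ],
)

```text
clock: 19.52
eef_pos: [626.0, -250.3, 293.5]
tool_rot: [-2.127, 0.214, 2.173]
ft_force: [1.3, -0.3, -3.1]
gripper_width: 13.3
```

```bash
python3 st.py; python3 - <<'E'
from h import *
f=grab('side','pics/s12.png')
im=cv2.imread('pics/s12.png'); cv2.imwrite('pics/s12c.png',cv2.resize(im[170:330,360:480],None,fx=3.7,fy=3.7,interpolation=cv2.INTER_CUBIC))
E
```

```text
hook z axis [0.055 0.014 0.998] [ 1.3 -0.3 -3.1] 13.271303156748143 [ 626.  -250.3  293.5] yaw -99.4
crook [ 622.  -251.5  272.4]
crook above bar 17.4 outside (rail x) 29.7 along -26.599999999999994 bar in hook coords [-28.7   1.9 -18.9]
```

View pics/s12c.png

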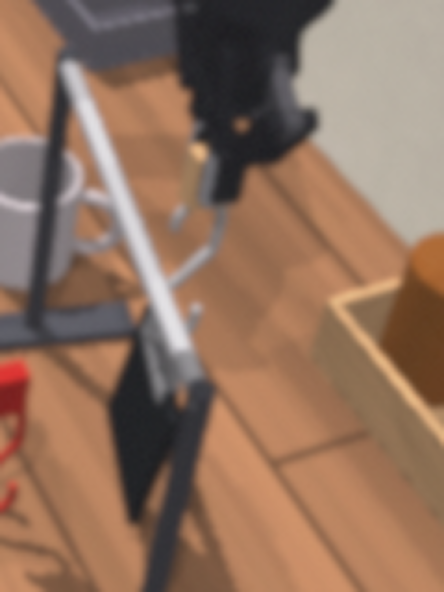

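move_arm(
  targets=[
    [0,[0,0,0.6],0],
    [0,[0,0,0.6],0],
    [0,[0,0,0.6],0],
    [0,[0,0,0.6],0],
    [0,[0,0,0],0],
  ],
)

```text
clock: 19.98
eef_pos: [600.9, -246.2, 294.9]
tool_rot: [-2.13, 0.215, 2.17]
ft_force: [0.3, 0.2, -2.8]
gripper_width: 13.2
```

```bash
python3 st.py; python3 - <<'E'
from h import *
f=grab('side','pics/s13.png')
im=cv2.imread('pics/s13.png'); cv2.imwrite('pics/s13c.png',cv2.resize(im[170:330,360:480],None,fx=3.7,fy=3.7,interpolation=cv2.INTER_CUBIC))
E
```

```text
hook z axis [0.052 0.015 0.999] [ 0.3  0.2 -2.8] 13.234539555100294 [ 600.9 -246.2  294.9] yaw -99.5
crook [ 597.  -247.5  273.7]
crook above bar 18.7 outside (rail x) 4.4 along -28.099999999999994 bar in hook coords [ -3.5   0.7 -18.9]
```

View pics/s13c.png

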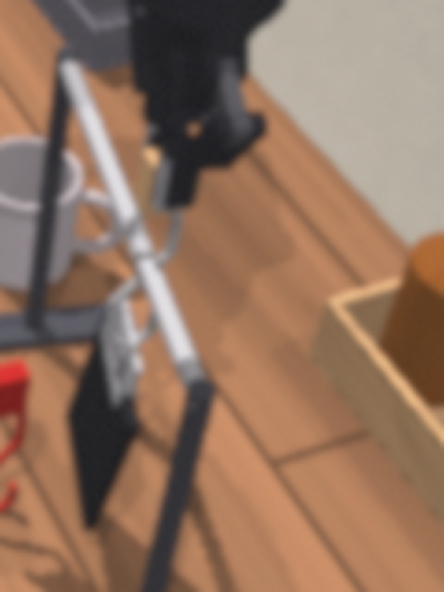

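move_arm(
  targets=[
    [0,[0,0,0.25],0],
    [0,[0.5,0,0],0],
    [0,[0.5,0,0],0],
    [0,[0.5,0,0],0],
    [0,[0,0,0],0],
  ],
)

```text
clock: 20.45
eef_pos: [599.0, -246.4, 278.3]
tool_rot: [-2.133, 0.215, 2.169]
ft_force: [-0.2, -0.8, -4.1]
gripper_width: 12.9
```

```bash
python3 st.py; python3 - <<'E'
from h import *
f=grab('side','pics/s14.png')
im=cv2.imread('pics/s14.png'); cv2.imwrite('pics/s14c.png',cv2.resize(im[170:330,360:480],None,fx=3.7,fy=3.7,interpolation=cv2.INTER_CUBIC))
E
```

```text
hook z axis [0.05  0.015 0.999] [-0.2 -0.8 -4.1] 12.935059741002707 [ 599.  -246.4  278.3] yaw -99.4
crook [ 595.1 -247.7  257.2]
crook above bar 2.2 outside (rail x) 2.6 along -28.700000000000003 bar in hook coords [-2.5  0.2 -2.3]
```

View pics/s14c.png

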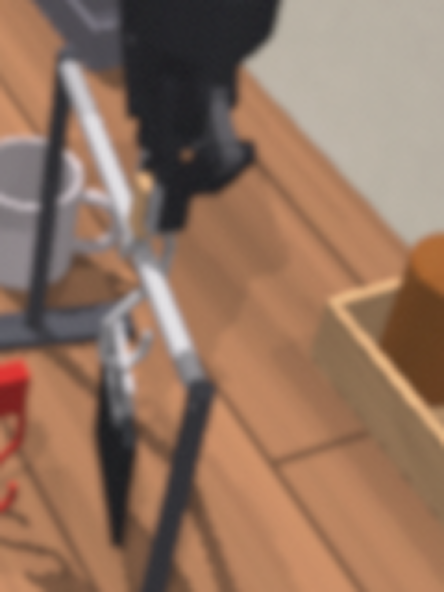

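move_arm(
  targets=[
    [0,[0.2,0,0.1],0],
    [0,[0.2,0,0],0],
    [0,[0.15,0,0],0],
    [0,[0,0,0],0],
    [0,[0,0,0],0],
  ],
)

```text
clock: 20.92
eef_pos: [598.0, -246.5, 272.5]
tool_rot: [-2.132, 0.215, 2.169]
ft_force: [-0.5, 0.1, -2.1]
gripper_width: 13.0
```

```bash
python3 st.py
```

```text
hook z axis [0.051 0.015 0.999] [-0.5  0.1 -2.1] 12.99188109025357 [ 598.  -246.5  272.5] yaw -99.4
crook [ 594.1 -247.8  251.3]
crook above bar -3.7 outside (rail x) 1.6 along -29.0 bar in hook coords [-1.8 -0.   3.6]
```

move_arm(
  targets=[
    [0,[0.1,0,0],0],
    [0,[0.1,0,0],0],
    [0,[0,0,0],0],
    [0,[0,0,0],0],
    [0,[0,0,0],0],
  ],
)

```text
clock: 21.33
eef_pos: [598.0, -246.5, 272.4]
tool_rot: [-2.135, 0.215, 2.167]
ft_force: [-0.5, -0.2, -1.7]
gripper_width: 12.9
```

```bash
python3 st.py;python3 - <<'E'
from h import *
f=grab('side','pics/s15.png')
im=cv2.imread('pics/s15.png'); cv2.imwrite('pics/s15c.png',cv2.resize(im[170:330,360:480],None,fx=3.7,fy=3.7,interpolation=cv2.INTER_CUBIC))
f=grab('wrist','pics/w19.png')
im=cv2.imread('pics/w19.png'); cv2.imwrite('pics/w19c.png',cv2.resize(im[140:340,220:420],None,fx=3,fy=3,interpolation=cv2.INTER_CUBIC))
E
```

```text
hook z axis [0.048 0.016 0.999] [-0.5 -0.2 -1.7] 12.880470751322724 [ 598.  -246.5  272.4] yaw -99.4
crook [ 594.2 -247.8  251.2]
crook above bar -3.8 outside (rail x) 1.7 along -29.0 bar in hook coords [-1.9  0.   3.7]
```

View pics/s15c.png

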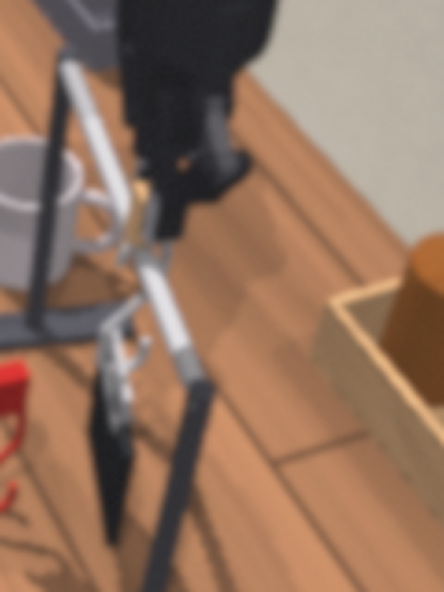

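View pics/w19c.png

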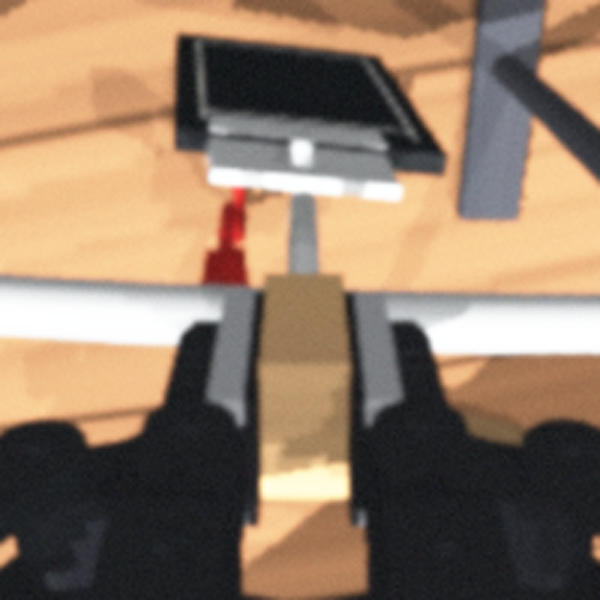

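move_arm(
  targets=[
    [0.2,[0,0,0],0],
    [0.25,[0,0,0],0],
    [0.3,[0,0,0],0],
    [0.4,[0,0,0],0],
    [0.6,[0,0,0],0],
  ],
)

```text
clock: 21.85
eef_pos: [599.2, -247.1, 273.8]
tool_rot: [-2.14, 0.217, 2.163]
ft_force: [-0.6, 0.4, -0.4]
gripper_width: 45.0
```

```bash
python3 - <<'E'
from h import *
f=grab('side','pics/s16.png')
im=cv2.imread('pics/s16.png'); cv2.imwrite('pics/s16c.png',cv2.resize(im[170:330,360:480],None,fx=3.7,fy=3.7,interpolation=cv2.INTER_CUBIC))
f=grab('wrist','pics/w20.png')
im=cv2.imread('pics/w20.png'); cv2.imwrite('pics/w20c.png',cv2.resize(im[140:340,220:420],None,fx=3,fy=3,interpolation=cv2.INTER_CUBIC))
E
```

```text
(no output)
```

View pics/s16c.png

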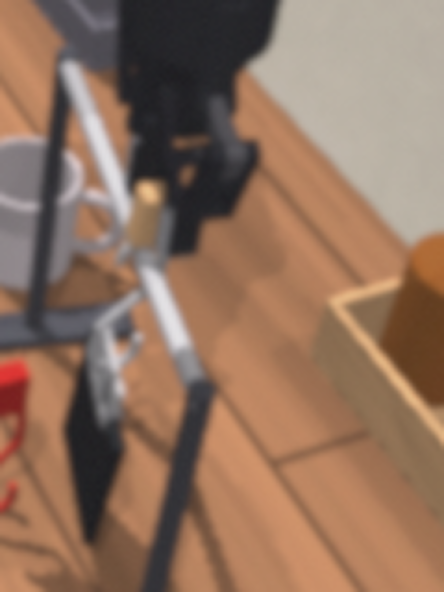

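View pics/w20c.png

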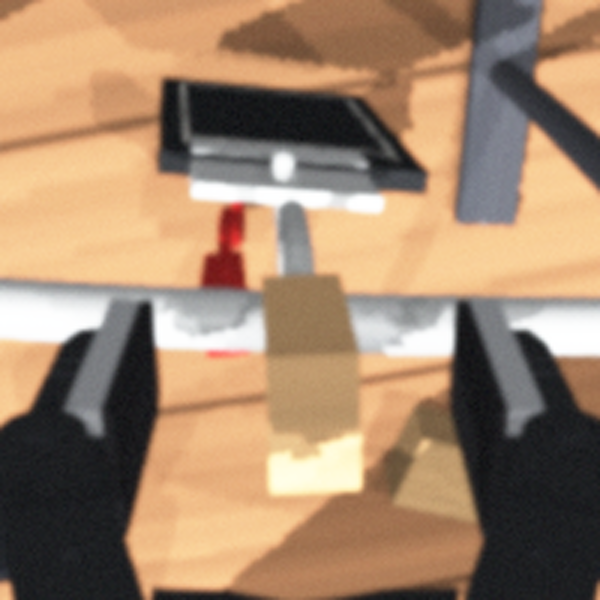

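move_arm(
  targets=[
    [0.7,[-0.5,0,0],0],
    [0.7,[-1,0,0],0],
    [0.7,[-2,0,0],0],
    [0.7,[-3,0,0],0],
    [0.7,[-3,0,0],0],
  ],
)

```text
clock: 22.37
eef_pos: [598.2, -242.8, 366.6]
tool_rot: [-2.122, 0.212, 2.177]
ft_force: [-0.4, 0.2, -0.2]
gripper_width: 59.6
```

move_arm(
  targets=[
    [0.7,[-2,0,0],0],
    [0.7,[-1,0,0],0],
    [0.7,[0,0,0],0],
    [0.7,[0,0,0],0],
    [0.7,[0,0,0],0],
  ],
)

```text
clock: 22.78
eef_pos: [600.4, -242.0, 410.3]
tool_rot: [-2.144, 0.218, 2.16]
ft_force: [-0.3, 0.6, 0.3]
gripper_width: 60.0
```

move_arm(
  targets=[
    [0.7,[0,0,0],0],
    [0.7,[0,0,0],0],
    [0.7,[0,0,0],0],
    [0.7,[0,0,0],0],
    [0.7,[0,0,0],0],
  ],
)

```text
clock: 23.2
eef_pos: [599.3, -241.7, 406.1]
tool_rot: [-2.135, 0.216, 2.167]
ft_force: [0.4, -1.0, 0.2]
gripper_width: 59.7
```

```bash
python3 - <<'E'
from h import *
f=grab('side','pics/s17.png')
im=cv2.imread('pics/s17.png'); cv2.imwrite('pics/s17c.png',cv2.resize(im[170:330,360:480],None,fx=3.7,fy=3.7,interpolation=cv2.INTER_CUBIC))
f=grab('scene','pics/sc17.png')
im=cv2.imread('pics/sc17.png'); cv2.imwrite('pics/sc17c.png',cv2.resize(im[115:295,190:440],None,fx=3,fy=3,interpolation=cv2.INTER_CUBIC))
f=grab('wrist','pics/w21.png')
E
```

```text
(no output)
```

View pics/s17c.png

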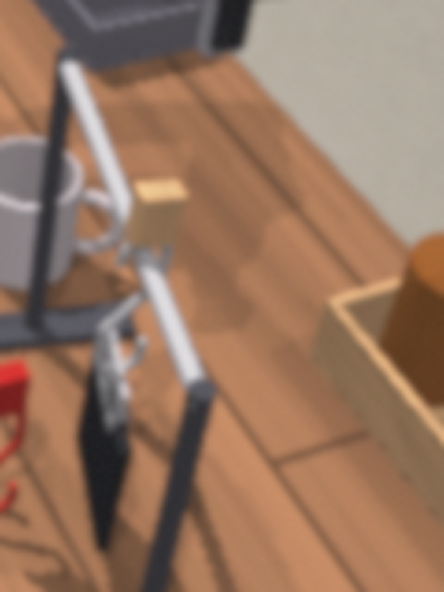

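View pics/sc17c.png

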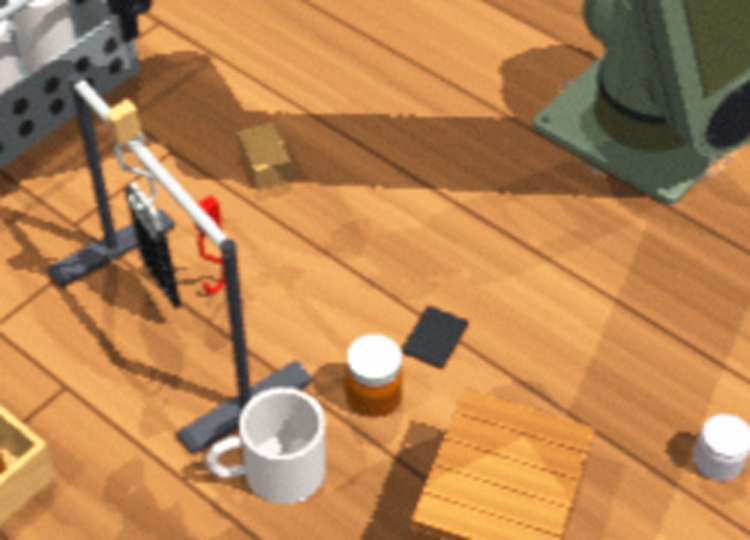

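View pics/w21.png

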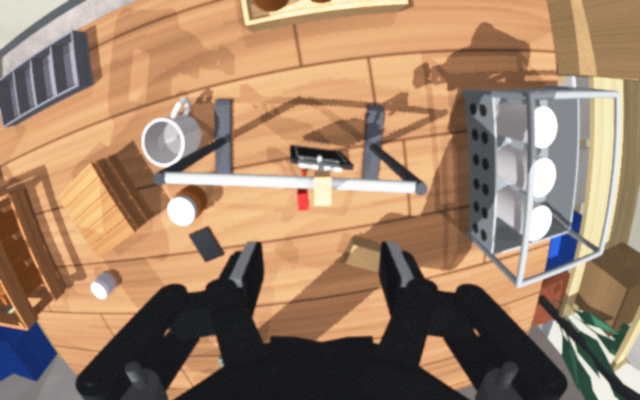

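move_arm(
  targets=[
    [0.7,[0,0,0],0],
    [0.7,[0,0,0],0],
    [0.7,[0,0,0],0],
    [0.7,[0,0,0],0],
    [0.7,[0,0,0],0],
  ],
)

```text
clock: 23.77
eef_pos: [599.5, -241.8, 406.6]
tool_rot: [-2.136, 0.216, 2.166]
ft_force: [0.0, -0.5, 0.9]
gripper_width: 59.9
```

move_arm(
  targets=[
    [0.7,[0,0,0],0],
    [0.7,[0,0,0],0],
    [0.7,[0,0,0],0],
    [0.7,[0,0,0],0],
    [0.7,[0,0,0],0],
  ],
)

```text
clock: 24.18
eef_pos: [599.5, -241.8, 406.8]
tool_rot: [-2.137, 0.216, 2.166]
ft_force: [-0.5, -0.1, 0.3]
gripper_width: 59.9
```

move_arm(
  targets=[
    [0.7,[0,0,0],0],
    [0.7,[0,0,0],0],
    [0.7,[0,0,0],0],
    [0.7,[0,0,0],0],
    [0.7,[0,0,0],0],
  ],
)

```text
clock: 24.6
eef_pos: [599.5, -241.8, 406.7]
tool_rot: [-2.137, 0.216, 2.166]
ft_force: [0.1, 1.0, -0.0]
gripper_width: 59.4
```

```bash
python3 - <<'E'
from h import *
f=grab('side','pics/s18.png')
im=cv2.imread('pics/s18.png'); a=cv2.imread('pics/s17.png')
print(cv2.absdiff(im,a)[170:330,360:480].max(), tool()[2])
cv2.imwrite('pics/s18c.png',cv2.resize(im[170:330,360:480],None,fx=3.7,fy=3.7,interpolation=cv2.INTER_CUBIC))
E
```

```text
34 [ 599.48022494 -241.79781419  406.73788905]
```

View pics/s18c.png

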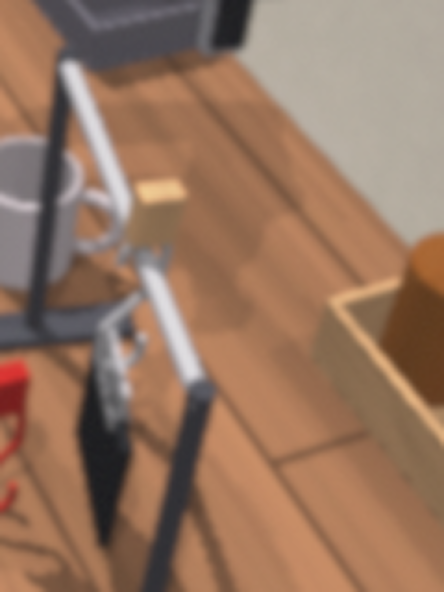

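Hook upright on the bar (grip at about (160,215) in the crop), sign dangling still below it (tip of hook through the tab at (135,350)); handing in.

```bash
python3 -c "
from station import bot
print(bot.finish_job())"
```

```text
the job is handed in; nothing more can be done
None
```

The steel S-hook is back on the rail's bar with the slate sign hanging from it. The gripper had let go and was raised clear before I handed in at 24.6 s.

- **Taking the hook:** I gripped it by its wooden block, raised it about 22 mm, and freed it from the bar towards its own +x.
- **Finding the hole:** The wrist camera put the hole about 5 mm to the +y side of the tab's middle. I brought the hook's tip up through it from below, then swung the sign up until it hung free. The fingers never came near the sign.
- **Hanging it back:** I carried the sign around the +y end of the rail, slid the hook over the bar and lowered it until it rested there. Then I opened the gripper.

**Last checks:**
- Two side views about 1.5 s apart, after release, show the hook upright on the bar and the sign hanging almost still below it.
- The mug, candle jar, small slate, tin and red hook look unmoved in the last scene view. I did not measure them or check the carton separately.
- The forces I read stayed within about 5 N.

**Less than ideal:**
- The tool tilted by up to about 3° during long moves.
- The sign swung noticeably during the carry. It touched nothing that I could see.

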